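Draw the chuck carriage into working position and lock it

TASK

With the draw hook from its rest, catch the eye of the chuck carriage under the bridge of the probe station and draw the carriage fully forward, then push each of the two wing-head fasteners on the sloping lock plate fully in and turn it a quarter turn clockwise until it catches, without forcing it, so that the carriage is locked. Hang the hook back on its rest, tip down as it was. Do not disturb the two probe positioners, the microscope, or the bottle and wafer case on the bench.

Things in the scene. Friction and masses are not known exactly. Their poses are not given: they have to be found in the camera images.
- station: Wafer probe station, fixed on the bench, placed anew each time. Origin on the bench at the middle of its drum base (400 mm across, 50 mm high, wood-grain side); x to its back, y to its left, z up. Black wing platens, tops 125 mm high (x -105 to -35, |y| 90 to 190 mm), carry the positioners.
- ledge (a point): Middle of the lower front edge of the station's black bridge plate, 190 mm above the bench (station x -40 mm). The plate is 15 mm thick, runs 140 mm back from here and 190 mm to either side, on legs at station y +-174 mm. The eye starts hidden under it. Axes as the station's.
- lock_plate (a point): Middle of the upper face of the black lock plate at the station's front (station (-150, 0, 85) mm; axes as the station's). 56 mm along its slope, 200 mm along y, 5 mm thick, tilted 30 deg: its face looks up and towards the robot, outward normal (-0.5, 0, 0.866). Its upper edge is 99 mm high at station x -126 mm.
- carriage (a joint): Travel of the chuck carriage on its rails, m: 0 = pushed right back, 0.08 = fully forward against its stop (its tongue then lies under the lock plate). Moves along the station's -x, takes about 3 N and stays where it is left. Starts at 0 to 0.02.
- eye (a point): Middle of the cross bar of the carriage's draw eye, an upright steel staple (inverted U) of 7 mm round bar on the carriage deck. Bar along the station's y, 125 mm above the bench; legs 60 mm apart; deck 80 mm above the bench; 40 mm free behind the bar. At station x = 10 mm minus the carriage travel, so at the start 30 to 50 mm behind the ledge. Axes as the station's.
- head_left (a point): Grip point on the axis of the left fastener's wing head (station y +65 mm). Its z axis is the fastener's axis pointing out of the lock plate, its y axis lies along the wing (at the start the station's y). Steel wing 30 mm long, 8 thick, 28 high; this point is 10 mm below its top and 38 mm out from the lock plate's face (25 mm when pushed right in).
- head_right (a point): Grip point on the right fastener's wing head (station y -65 mm), otherwise the same as the left one.
- press_left (a joint): How far the left fastener is pushed in along its axis, m: 0 out, 0.013 at the stop. Spring: 4 N at 0, 10.5 N at the stop. With the carriage fully forward it turns only while pushed in more than 0.0115; let go after the quarter turn it springs back to about 0.0085 and is caught under the carriage's tongue. Without the carriage it finds no catch.
- press_right (a joint): The same for the right fastener.
- turn_left (a joint): Turn of the left wing head, rad: 0 undone; grows clockwise as seen looking at the head from outside; quarter turn 1.57, stop at 1.66. It drops into its catch only within about 0.1 of 1.57. Turns lightly once pushed in.
- turn_right (a joint): The same for the right fastener.
- hook: Loose draw hook, 0.13 kg. Square aluminium handle 90 x 16 x 16 mm, the origin at its middle; x along the handle towards the hook end, z up as it hangs on the rest. From x 45 mm a 6 mm round steel rod runs along x to x 150 mm, where it turns down (-z); the tip's axis ends 25 mm below the rod's axis (28 mm with its round end).
- hook_tip (a point): End of the hook's tip: hook (150, 0, -25) mm, the middle of its round end. Axes as the hook's.
- rest: Hook rest, fixed black stand left or right of the station, origin on the bench, x the way the hook points. Foot 145 x 50 x 10 mm; uprights 8 mm thick, 44 wide, at x -40 (24 mm slot for the handle, top 68 mm high) and x 66 mm (14 mm slot for the rod, top 73 high), slots 14 mm deep, open upward. The hung hook's origin is 62 mm above the rest's origin, x along its x, tip down.
- positioner_left: Purple and black probe positioner, loose, 48 x 42 mm, 54 mm high, with a thin arm reaching back under the bridge; origin under its middle. Stands on the left wing platen. Must not be moved.
- positioner_right: The same on the right wing platen.
- microscope: Zoom microscope fixed on the station, same origin and axes. Black tube 38 mm across (white collar 62 mm) over the hole in the bridge at station (30, 0) mm, 225 to 510 mm high; boom 345 mm high to a post at station (140, 250) mm. Must not be knocked.
- bottle: Closed white plastic bottle, 64 mm across, 150 mm high, origin under its middle, on the bench on the side without the hook rest. Must not be moved.
- wafer_case: Flat round grey wafer case, 70 mm across, 18 mm high, origin under its middle, on the bench at the right-hand side of the station. Must not be moved.
Not all that is in view belongs to the job. Of the things shaped like the hook, the aluminium one is meant.

How it is judged:
By the outcome, as a careful person would: the job done as asked, in the order asked, and still so for the second after the job is handed in, with the robot touching nothing.
It also fails if it takes over 72 s, if anything falls off the work surface, if the arm or the gripper's body presses on something with over 40 N, if the wrist force passes 120 N, or if a joint passes its speed limit or range.

ROBOT

A 6-joint arm with a two-finger parallel gripper is mounted at the origin on the work surface. World frame = base frame: x ahead of the robot, y to its left, z up, the work surface at z = 0. Lengths are in m, angles in rad, forces in N, time in s.
With the tool pointing down it reaches from about 0.35 to 0.975 m from the base axis. Payload 4.9 kg.
Tool frame: the origin (TCP) lies at the very end of the fingers, on their centre line; the grasp point (between the pads) lies 19 mm behind it; z points along the fingers, y is the line along which they close (so a half turn about z gives the same grasp; the last joint's range is limited). The gripper opens to 85 mm and grips with 20 to 120 N. Pads are 22 mm wide; open, the fingers measure 114 mm over their backs; the gripper's body (76 mm by 85 mm) begins 54 mm behind the grasp point. The pads swing forward as they close: fully open they stand 13 mm farther back than shut.
Start: joints at [-1.441, 0.053, 1.613, -0, 1.476, -0.119], TCP at [0.154, -0.606, 0.197] pointing down, gripper open.
Joint ranges: [-3.01, 3.01], [-1.01, 2.22], [0.06, 2.58], [-1.02, 4.17], [0.09, 2.62], [-3.14, 3.14]. Speed limits (rad/s): [2.57, 2.57, 3.14, 3.14, 3.14, 3.14].

INTERFACE

Orientations are given as a unit quaternion [w, x, y, z].
In Python, from plant import state, optics, ticket, nets gives the robot as it stands. The module is installed in compiled form; this text tells all that it offers.
- The arm moves only by the shell command python3 -m inch 'ROWS' [OPENING]. ROWS is JSON, a list of rows, each an object of numbers: "dx", "dy", "dz": the shift along the tool's x, y, z as a fraction of full scale; "rx", "ry", "rz": the turn, a rotation vector about the tool's x, y, z as a fraction of full scale. In form: [{"dx": .., "dy": .., "dz": .., "rx": .., "ry": .., "rz": ..}, ...]. A call has 1 to 5 rows; each row is the pose to reach, as a shift and turn from the pose commanded when the call began, along the tool's axes at that moment; what a row does not reach only later rows make up. Full scale, the value 1, is 0.8 m for a shift and 1.5 rad for a turn. A row lasts 1/10 s, in which the tool goes at most 50 mm and 8.59 degrees, less where a joint would pass 70% of its speed; a pose out of reach is approached as far as the arm can. A call with a number of a shift or a turn outside -1 to 1 is refused whole. A call with a gripper value outside its range is refused whole. OPENING is the opening, from -1 (shut) to 1 (fully open), set as the call begins (- or left out, the last holds). The fingers move at their own pace and stop on an object; the grip force is fixed at half the most. Time passes only in rows, so rows that repeat a pose let the fingers close. It gives the time, the measured TCP pose, the force, the opening and the grip force at its end, in the units of the state.
- state(): the state, without advancing time (a new reading comes with each control period).
- optics.grab_frame(name): name is "scene" or "top" or "wrist"; returns the picture (400x640x3 uint8, red, green, blue); there is no depth.
- optics.camera_info(name): a dict with "fx", "fy", "cx", "cy" (pixels), "k1" (the pictures are not rectified: a ray, as slopes to the right and down, at radius r is drawn at 1 + k1 r^2 times it, then the intrinsics apply), "R" (3x3) and "t" (3): a world point X has camera coordinates R X + t. Camera axes: x right, y down, z forward; pixel columns grow to the right and rows downward; lengths in m; the calibration is good to about 2 mm. A picture is of the moment at which its call begins: read the wrist's pose just before it. camera_info takes no time and is no camera call; for the wrist camera it gives the pose at the moment of the call.
- ticket.job_done(): hands the job in; it is judged then, once.
Trained networks look in the newest picture that a camera, given by its name, has taken for a name from the list of things; names that differ only in an ending like _2 or _b are one class to them, and where a whole thing is asked for, a point or a joint stands for the part that bears it (a point fixed in the world has none). Each returns a list of dicts, best first, with "confidence" (0 to 1); they miss things now and then, are a little off and sometimes report something else, mostly with a low value. They report only what shows in the picture. A call takes as long as a camera call. They do not tell look-alikes from the thing itself.
- nets.boxes_of(camera, name): "bbox" ([centre column, centre row, width, height] in pixels, round what is visible of it).
- nets.outline_of(camera, name): "pixels" (400x640 bool, what is visible of it) and "bbox" ([centre column, centre row, width, height] in pixels, round what is visible of it).
The state is a dict: "time": time; "joint_pos": joint angles; "joint_vel": joint speeds; "joint_efforts": joint torques, N m; "tool_pos": TCP position; "tool_rot": TCP orientation; "contact_force": force on the tool from outside, world axes, zero at the start; "ft_torque": the same for the moment, N m; "gripper_width": opening from 0.0 (shut) to 1.0 (fully open); "grasp_force": force on a finger pad.
Only numpy, scipy, OpenCV 4.12 (cv2) and the standard library are available. Lean on these libraries where they do the work, as an engineer would, in place of code of your own. Each camera call takes 0.05 s, during which the arm holds its last target. There are 200 camera calls.

## Working session

There is one attempt and no reset: what is moved stays moved. The work goes in short steps, Python scripts to look and compute and a shell command to move; the robot and the scene stay as the last step left them, time stands still between calls to the robot, and variables do not carry over. Pictures are saved under pics/ and viewed, at most 10 in all, crops included, and the job is handed in when it is done.

```bash
mkdir -p pics; ls; cat > h.py <<'E'
import numpy as np, cv2, json
from plant import state, optics, ticket, nets
from scipy.spatial.transform import Rotation as R
def grab(c):
    i=optics.camera_info(c); return optics.grab_frame(c), i
def save(im,name): cv2.imwrite('pics/'+name,cv2.cvtColor(im,cv2.COLOR_RGB2BGR))
def ray(i,u,v):
    x=np.array([(u-i['cx'])/i['fx'],(v-i['cy'])/i['fy']]); s=x.copy()
    for _ in range(20): s=x/(1+i['k1']*(s@s))
    d=np.array([s[0],s[1],1.]); Rm=np.array(i['R']); 
    return -Rm.T@np.array(i['t']), Rm.T@d
def atz(i,u,v,z):
    o,d=ray(i,u,v); return o+d*(z-o[2])/d[2]
def proj(i,X):
    c=np.array(i['R'])@np.array(X)+np.array(i['t']); s=c[:2]/c[2]; s=s*(1+i['k1']*(s@s))
    return s*[i['fx'],i['fy']]+[i['cx'],i['cy']]
def tool():
    s=state(); q=s['tool_rot']; return np.array(s['tool_pos']), R.from_quat([q[1],q[2],q[3],q[0]])
E
python3 - <<'E'
from h import *
for c in ['scene','top']:
    im,i=grab(c); save(im,c+'0.png')
    print(c,{k:np.round(v,3).tolist() for k,v in i.items()})
    for n in ['station','hook','rest','lock_plate','head_left','positioner_left','bottle','wafer_case','microscope']:
        try: print(n,[(np.round(b['bbox']).tolist(),round(b['confidence'],2)) for b in nets.boxes_of(c,n)][:5])
        except Exception as e: print(n,e)
print(state())
E
```

```text
pics
scene {'fx': 446.148, 'fy': 446.148, 'cx': 317.084, 'cy': 204.312, 'k1': -0.065, 'R': [[-0.988, -0.156, -0.017], [-0.104, 0.736, -0.669], [0.117, -0.659, -0.743]], 't': [0.494, 0.125, 1.168]}
station [([266.0, 209.0, 58.0, 53.0], 0.73), ([209.0, 172.0, 235.0, 250.0], 0.63)]
hook [([289.0, 325.0, 89.0, 10.0], 0.63), ([405.0, 335.0, 71.0, 36.0], 0.61), ([280.0, 384.0, 14.0, 32.0], 0.58)]
rest [([310.0, 333.0, 64.0, 38.0], 0.96), ([208.0, 171.0, 239.0, 251.0], 0.5)]
lock_plate [([210.0, 173.0, 232.0, 248.0], 0.73), ([294.0, 152.0, 26.0, 27.0], 0.7), ([165.0, 172.0, 151.0, 254.0], 0.46)]
head_left [([348.0, 129.0, 18.0, 46.0], 0.2)]
positioner_left [([252.0, 231.0, 28.0, 27.0], 0.82)]
bottle [([347.0, 130.0, 20.0, 51.0], 0.63)]
wafer_case [([209.0, 173.0, 238.0, 253.0], 0.63), ([302.0, 224.0, 8.0, 16.0], 0.5)]
microscope [([165.0, 172.0, 151.0, 253.0], 0.85)]
top {'fx': 378.175, 'fy': 378.175, 'cx': 320.174, 'cy': 198.43, 'k1': -0.062, 'R': [[-0.013, -1.0, 0.008], [-0.996, 0.012, -0.092], [0.092, -0.01, -0.996]], 't': [0.003, 0.5, 1.087]}
station [([306.0, 102.0, 201.0, 205.0], 0.6)
[... 608 characters left out ...]
nt_pos': array([-1.44101316e+00,  5.26964713e-02,  1.61290385e+00,  1.28359463e-05,
        1.47602293e+00, -1.19009919e-01]), 'joint_vel': array([-0.0014092 ,  0.00029092, -0.00183461, -0.00142412,  0.00055258,
       -0.00064945]), 'joint_efforts': array([-1.37996238e-03, -3.93697464e+01, -3.70471895e+01, -2.14570582e-04,
        5.04227410e-04, -8.54719815e-06]), 'tool_pos': array([ 0.15389123, -0.60572958,  0.19740346]), 'tool_rot': array([-1.53329122e-05,  9.92272798e-01,  1.24075359e-01,  6.30666160e-06]), 'contact_force': array([ 0.56970613, -0.03633047,  0.73222978]), 'ft_torque': array([-0.05845539, -0.02037717, -0.03244898]), 'grasp_force': 0.0, 'gripper_width': 0.9993776488008668}
```

```bash
python3 - <<'E'
import cv2
a=cv2.imread('pics/top0.png'); cv2.imwrite('pics/t1.png',cv2.resize(a[0:300,120:520],None,fx=2,fy=2,interpolation=cv2.INTER_CUBIC))
a=cv2.imread('pics/scene0.png'); cv2.imwrite('pics/s1.png',cv2.resize(a[40:400,80:480],None,fx=1.65,fy=1.65,interpolation=cv2.INTER_CUBIC))
E
```

```text
(no output)
```

View pics/t1.png

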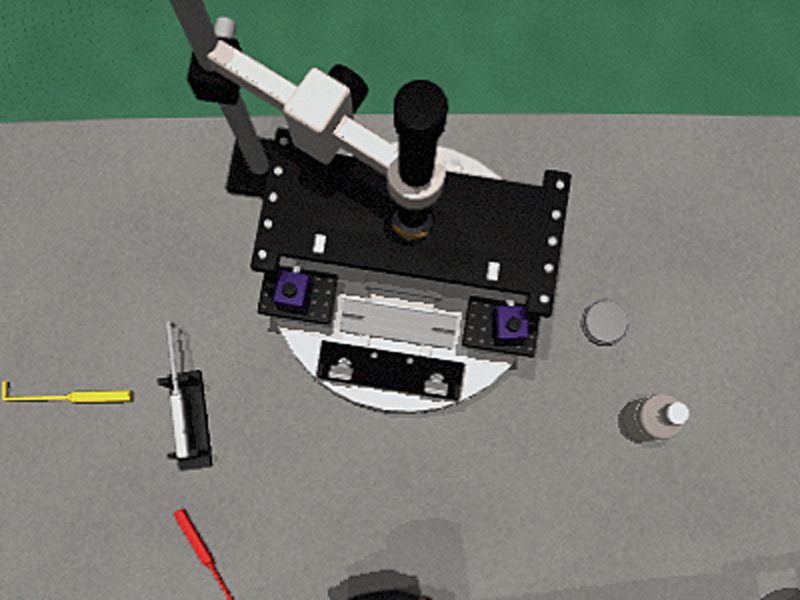

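View pics/s1.png

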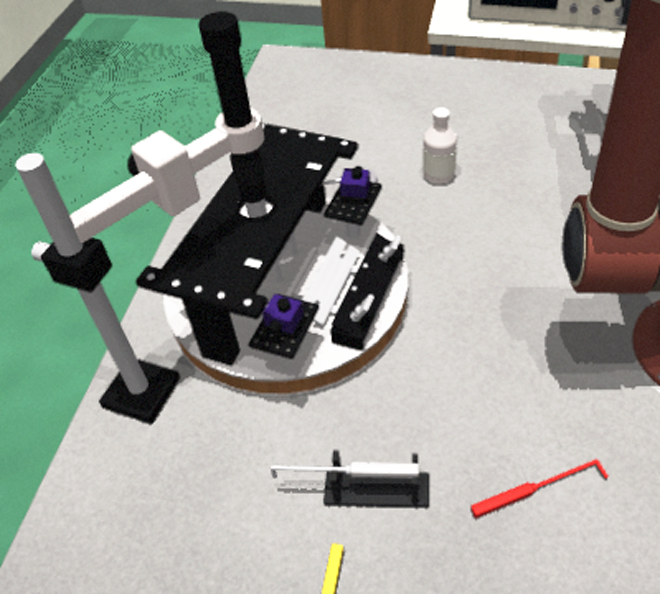

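The aluminium hook hangs on the black rest at top px ~(210,208); the yellow (155,198) and red (218,273) ones lie loose on the bench and are look-alikes, so the resting one is meant. The station's lock plate is at px (315,185), with the heads at (291,184) and (338,191).

```bash
python3 - <<'E'
from h import *
from scipy.optimize import least_squares
i=optics.camera_info('top')
c=lambda u,v:(u/2+120,v/2)
pts=[((-.126,.1,.099),c(322,341)),((-.126,-.1,.099),c(467,357)),((-.174,-.1,.071),c(461,400)),((-.174,.1,.071),c(318,377)),
((-.105,-.09,.125),c(463,346)),((-.105,-.19,.125),c(535,356)),((-.105,.19,.125),c(258,313)),((-.105,.09,.125),c(332,322)),
((-.04,.19,.205),c(252,268)),((-.04,-.19,.205),c(548,313)),((.1,-.19,.205),c(570,175))]
def W(p,s): 
    a=p[2]; return np.array([p[0]+np.cos(a)*s[0]-np.sin(a)*s[1],p[1]+np.sin(a)*s[0]+np.cos(a)*s[1],s[2]])
f=lambda p:np.concatenate([proj(i,W(p,s))-uv for s,uv in pts])
r=least_squares(f,[.7,0,0],loss='soft_l1'); print('station',r.x, np.round(f(r.x).reshape(-1,2),1).tolist())
hp=[((-.045,0,.070),c(182,458)),((.045,0,.07),c(177,393)),((.15,0,.065),c(170,323))]
g=lambda p:np.concatenate([proj(i,W(p,s))-uv for s,uv in hp])
r2=least_squares(g,[.5,.3,0]); print('hook',r2.x,np.round(g(r2.x).reshape(-1,2),1).tolist())
a=cv2.imread('pics/top0.png')
A=cv2.resize(a[155:245,185:235],None,fx=5,fy=5,interpolation=cv2.INTER_CUBIC);B=cv2.resize(a[125:210,245:395],None,fx=3.6,fy=3.6*1,interpolation=cv2.INTER_CUBIC)
o=np.zeros((460,800,3),np.uint8);o[:450,:250]=A;o[:B.shape[0],258:258+B.shape[1]]=B
cv2.imwrite('pics/z1.png',o)
E
```

```text
station [ 0.67882671 -0.0151944  -0.163009  ] [[0.1, 0.2], [-0.5, 3.1], [-0.8, -0.3], [0.4, 0.6], [-0.1, -1.0], [0.6, -0.4], [-0.5, 0.1], [-0.9, 1.1], [1.2, -9.1], [3.5, -9.1], [-0.7, 6.6]]
hook [0.458515   0.30819638 0.11092468] [[0.2, -0.1], [-0.4, 0.6], [0.2, -0.5]]
```

View pics/z1.png

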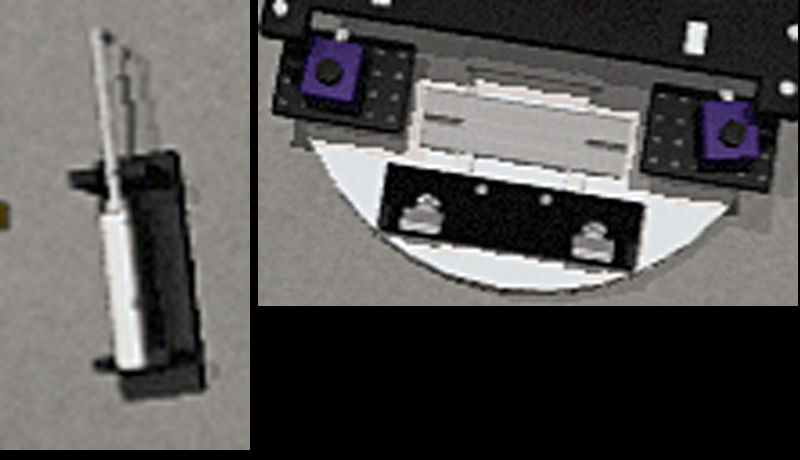

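```bash
cat >> h.py <<'E'
def W(p,s):
    a=p[2]; return np.array([p[0]+np.cos(a)*s[0]-np.sin(a)*s[1],p[1]+np.sin(a)*s[0]+np.cos(a)*s[1],s[2]])
def go(P,Rm):
    """rows' numbers from current tool pose to world pose"""
    p,r=tool(); d=r.inv().apply(np.array(P)-p)/.8; w=(r.inv()*Rm).as_rotvec()/1.5
    print('row dx %.4f dy %.4f dz %.4f rx %.4f ry %.4f rz %.4f'%(*d,*w), 'dist mm %.0f deg %.0f'%(np.linalg.norm(d)*800,np.degrees(np.linalg.norm(w)*1.5)))
def down(yaw): return R.from_euler('z',yaw)*R.from_euler('x',np.pi)
E
python3 - <<'E'
from h import *
from scipy.optimize import least_squares
i=optics.camera_info('top')
c=lambda u,v:(245+(u-258)/3.6,125+v/3.6)
pts=[((-.126,.1,.099),c(388,163)),((-.126,-.1,.099),c(644,207)),((-.174,-.1,.071),c(634,270)),((-.174,.1,.071),c(379,231)),
((-.105,-.09,.125),c(641,177)),((-.105,-.19,.125),c(768,192)),((-.105,.19,.125),c(273,112)),((-.105,.09,.125),c(407,131)),((-.035,.09,.125),c(418,48)),((-.035,-.09,.125),c(655,85))]
f=lambda p:np.concatenate([proj(i,W(p,s))-uv for s,uv in pts])
r=least_squares(f,[.7,0,0],loss='soft_l1'); print('station',r.x, np.round(f(r.x).reshape(-1,2),1).tolist())
c=lambda u,v:(185+u/5,155+v/5)
hp=[((-.045,0,.070),c(130,366)),((.045,0,.07),c(113,210)),((.15,0,.065),c(98,32))]
g=lambda p:np.concatenate([proj(i,W(p,s))-uv for s,uv in hp])
r2=least_squares(g,[.5,.3,0]); print('hook',r2.x,np.round(g(r2.x).reshape(-1,2),1).tolist())
print('bottle',atz(i,440,210,.05))
im,w=grab('wrist'); p,t=tool(); print('cam in tool',t.inv().apply(-np.array(w['R']).T@np.array(w['t'])-p), t.inv().apply(np.array(w['R'])[2]),w['fx'])
go([.42,-.1,.35],down(.11)); 
E
```

```text
station [ 0.67708293 -0.01656818 -0.17832201] [[-0.1, 0.4], [0.5, 0.1], [-0.3, 0.7], [0.4, -0.2], [-0.2, -1.1], [1.2, 0.9], [-0.5, -0.0], [-1.2, 0.7], [0.2, -1.3], [-0.0, -0.8]]
hook [0.45895769 0.30911039 0.11767976] [[0.0, 0.5], [0.1, -0.0], [-0.1, -0.5]]
bottle [ 0.45958809 -0.34784923  0.05      ]
cam in tool [ 7.81242870e-02 -1.63596422e-04 -1.76296583e-01] [-3.03292125e-01  3.20239288e-04  9.52897573e-01] 294.6091740976719
row dx 0.4780 dy -0.5308 dz -0.1908 rx -0.0000 ry 0.0000 rz 0.0925 dist mm 591 deg 8
```

```bash

r='' ; python3 -m inch '[{"dx":0.19,"dy":-0.21,"dz":-0.076},{"dx":0.19,"dy":-0.21,"dz":-0.076},{"dx":0.19,"dy":-0.21,"dz":-0.076},{"dx":0.19,"dy":-0.21,"dz":-0.076},{"dx":0.19,"dy":-0.21,"dz":-0.076}]'
python3 -m inch '[{"dx":0.19,"dy":-0.21,"dz":-0.076},{"dx":0.19,"dy":-0.21,"dz":-0.076},{"dx":0.19,"dy":-0.21,"dz":-0.076},{"dx":0.19,"dy":-0.21,"dz":-0.076},{"dx":0.19,"dy":-0.21,"dz":-0.076}]'
python3 -m inch '[{"dx":0.1,"dy":-0.11,"dz":-0.04,"rz":0.09},{"dx":0.1,"dy":-0.11,"dz":-0.04,"rz":0.09},{"dx":0.1,"dy":-0.11,"dz":-0.04,"rz":0.09}]'
python3 -c "
from h import *
print(state()['joint_pos']);go([.46,.309,.22],down(.118))"
```

```text
[-1.44098583e+00  5.26960253e-02  1.61293411e+00 -9.64967549e-06
  1.47599617e+00 -1.18968721e-01]
row dx 0.6524 dy -1.0140 dz -0.0282 rx -0.0000 ry 0.0000 rz 0.0872 dist mm 965 deg 7validation failed for argument at $[0]...
validation failed for argument at $[0]...
validation failed for argument at $[0]...
```

```bash

python3 -m inch '[{"dx":0.19,"dy":-0.21,"dz":-0.076,"rx":0,"ry":0,"rz":0},{"dx":0.19,"dy":-0.21,"dz":-0.076,"rx":0,"ry":0,"rz":0},{"dx":0.19,"dy":-0.21,"dz":-0.076,"rx":0,"ry":0,"rz":0},{"dx":0.19,"dy":-0.21,"dz":-0.076,"rx":0,"ry":0,"rz":0},{"dx":0.19,"dy":-0.21,"dz":-0.076,"rx":0,"ry":0,"rz":0}]' && \
python3 -m inch '[{"dx":0.19,"dy":-0.21,"dz":-0.076,"rx":0,"ry":0,"rz":0},{"dx":0.19,"dy":-0.21,"dz":-0.076,"rx":0,"ry":0,"rz":0},{"dx":0.19,"dy":-0.21,"dz":-0.076,"rx":0,"ry":0,"rz":0},{"dx":0.19,"dy":-0.21,"dz":-0.076,"rx":0,"ry":0,"rz":0},{"dx":0.19,"dy":-0.21,"dz":-0.076,"rx":0,"ry":0,"rz":0}]' && \
python3 -m inch '[{"dx":0.1,"dy":-0.11,"dz":-0.04,"rx":0,"ry":0,"rz":0.09},{"dx":0.1,"dy":-0.11,"dz":-0.04,"rx":0,"ry":0,"rz":0.09},{"dx":0.1,"dy":-0.11,"dz":-0.04,"rx":0,"ry":0,"rz":0.09}]'
python3 -c "
from h import *
print(state()['joint_pos']);go([.46,.309,.22],down(.118))"
```

```text
time: 1.55
tool_pos: [0.2609, -0.4035, 0.2595]
tool_rot: [0.001, 0.992, 0.125, 0.0]
contact_force: [1.1, 0.1, 0.7]
gripper_width: 0.997
grasp_force: 0.0
time: 2.05
tool_pos: [0.3667, -0.203, 0.3206]
tool_rot: [0.001, 0.992, 0.125, 0.001]
contact_force: [0.4, -0.1, 0.4]
gripper_width: 1.001
grasp_force: 0.0
time: 2.35
tool_pos: [0.4227, -0.0977, 0.3525]
tool_rot: [0.0, 0.998, 0.058, 0.001]
contact_force: [-0.6, -0.3, -0.8]
gripper_width: 1.001
grasp_force: 0.0
[-3.99568492e-01 -4.59229111e-01  1.80025599e+00  6.87900568e-04
  1.79827301e+00  1.05545014e+00]
row dx 0.1048 dy -0.4997 dz 0.1657 rx 0.0004 ry -0.0015 rz -0.0014 dist mm 429 deg 0
```

```bash

python3 -m inch '[{"dx":0.052,"dy":-0.25,"dz":0.06,"rx":0,"ry":0,"rz":0},{"dx":0.052,"dy":-0.25,"dz":0.06,"rx":0,"ry":0,"rz":0},{"dx":0.052,"dy":-0.25,"dz":0.06,"rx":0,"ry":0,"rz":0},{"dx":0.052,"dy":-0.25,"dz":0.06,"rx":0,"ry":0,"rz":0},{"dx":0.052,"dy":-0.25,"dz":0.06,"rx":0,"ry":0,"rz":0}]' >/dev/null && \
python3 -m inch '[{"dx":0.052,"dy":-0.25,"dz":0.1,"rx":0,"ry":0,"rz":0},{"dx":0.052,"dy":-0.25,"dz":0.1,"rx":0,"ry":0,"rz":0},{"dx":0.052,"dy":-0.25,"dz":0.1,"rx":0,"ry":0,"rz":0},{"dx":0.052,"dy":-0.25,"dz":0.1,"rx":0,"ry":0,"rz":0},{"dx":0.052,"dy":-0.25,"dz":0.1,"rx":0,"ry":0,"rz":0}]'
python3 - <<'E'
from h import *
im,w=grab('wrist'); 
np.save('w1.npy',{'p':tool(),'i':w},allow_pickle=True)
save(im,'w1.png')
for n in ['hook','rest']: print(n,[(np.round(b['bbox']).tolist(),round(b['confidence'],2)) for b in nets.boxes_of('wrist',n)][:4])
for s in [(-.045,0,.07),(.045,0,.07),(.15,0,.065)]: print(proj(w,W((.459,.309,.118),s)))
E
```

```text
time: 3.35
tool_pos: [0.4579, 0.3089, 0.2206]
tool_rot: [0.0, 0.998, 0.058, -0.002]
contact_force: [-0.8, -0.4, 0.6]
gripper_width: 0.998
grasp_force: 0.0
hook [([323.0, 300.0, 60.0, 105.0], 0.89), ([173.0, 111.0, 160.0, 42.0], 0.59), ([316.0, 123.0, 14.0, 186.0], 0.58)]
rest [([317.0, 160.0, 39.0, 116.0], 0.7), ([540.0, 98.0, 198.0, 195.0], 0.32), ([315.0, 124.0, 15.0, 186.0], 0.19)]
[318.46938088 217.82734872]
[318.32827906 140.48347607]
[318.12969245  34.64725429]
```

View pics/w1.png

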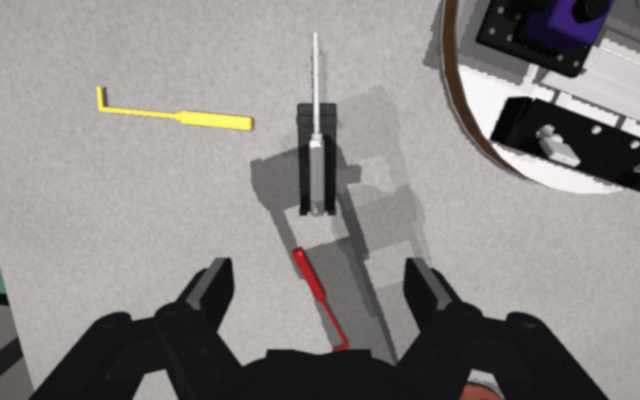

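The aluminium hook hangs along column ~317, with its handle at rows 138–213 and its rod tip at (316,33), which matches the estimate within ~2 px. The yellow (175,112) and red (322,300) ones are the decoys. Grasping the handle.

```bash

python3 -m inch '[{"dx":0.0015,"dy":-0.002,"dz":0.2195,"rx":0,"ry":0,"rz":-0.004},{"dx":0.0015,"dy":-0.002,"dz":0.2195,"rx":0,"ry":0,"rz":-0.004},{"dx":0.0015,"dy":-0.002,"dz":0.2195,"rx":0,"ry":0,"rz":-0.004},{"dx":0.0015,"dy":-0.002,"dz":0.2195,"rx":0,"ry":0,"rz":-0.004},{"dx":0.0015,"dy":-0.002,"dz":0.2195,"rx":0,"ry":0,"rz":-0.004}]' && \
python3 -m inch '[{"dx":0,"dy":0,"dz":0,"rx":0,"ry":0,"rz":0},{"dx":0,"dy":0,"dz":0,"rx":0,"ry":0,"rz":0},{"dx":0,"dy":0,"dz":0,"rx":0,"ry":0,"rz":0},{"dx":0,"dy":0,"dz":0,"rx":0,"ry":0,"rz":0},{"dx":0,"dy":0,"dz":0,"rx":0,"ry":0,"rz":0}]' -1
python3 -m inch '[{"dx":0,"dy":0,"dz":0,"rx":0,"ry":0,"rz":0},{"dx":0,"dy":0,"dz":0,"rx":0,"ry":0,"rz":0},{"dx":0,"dy":0,"dz":0,"rx":0,"ry":0,"rz":0}]'
```

```text
time: 4.0
tool_pos: [0.4572, 0.3052, 0.0434]
tool_rot: [0.002, 0.998, 0.059, -0.004]
contact_force: [-0.8, -0.1, -0.4]
gripper_width: 0.997
grasp_force: 0.0
time: 4.5
tool_pos: [0.4605, 0.3087, 0.0485]
tool_rot: [-0.0, 0.998, 0.06, 0.001]
contact_force: [0.3, 0.1, -0.2]
gripper_width: 0.143
grasp_force: 0.0
time: 4.8
tool_pos: [0.4598, 0.3084, 0.0473]
tool_rot: [0.0, 0.998, 0.06, -0.0]
contact_force: [0.7, 0.7, -0.0]
gripper_width: 0.0
grasp_force: 0.0
```

```bash

python3 - <<'E'
from h import *
a,w=grab('wrist'); b,_=grab('scene'); c,_=grab('top')
o=np.zeros((600,800,3),np.uint8); o[:250,:400]=cv2.resize(a,(400,250)); o[:250,400:]=cv2.resize(c[130:255,120:320],(400,250))
o[250:600,:700]=cv2.resize(b[260:400,200:480],(700,350)); save(o,'m2.png'); print(state()['tool_pos'])
E
```

```text
[0.459854   0.30834197 0.04729851]
```

View pics/m2.png

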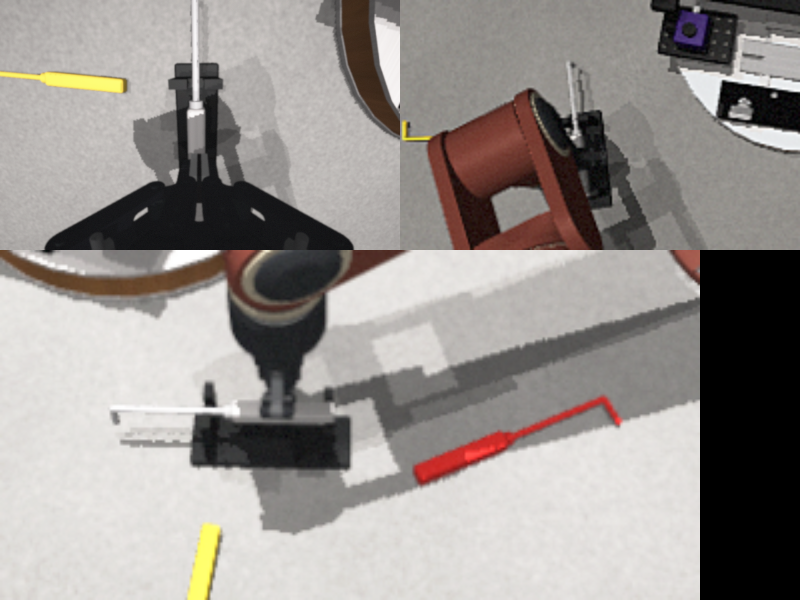

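```bash

python3 - <<'E'
from h import *
s=state();print(s['gripper_width'],s['grasp_force'],s['time'],s['joint_pos'],s['contact_force'])
a=cv2.imread('pics/m2.png')
b,w=grab('scene'); c,_=grab('wrist')
print([proj(w,W((.459,.3105,.122),q)).round() for q in [(0,0,.062),(-.045,0,.07),(.045,0,.07)]],proj(w,s['tool_pos']))
o=np.zeros((600,800,3),np.uint8); o[:400,:480]=cv2.resize(b[320:370,280:340],(480,400),interpolation=cv2.INTER_CUBIC); o[200:,480:]=cv2.resize(c[150:350,266:372],(320,400)[::1],interpolation=cv2.INTER_CUBIC); save(o,'m3.png')
s=state();print(s['gripper_width'],s['grasp_force'])
E
```

```text
-0.004081583951934008 0.0 4.95 [4.56241779e-01 2.61430747e-02 1.90304980e+00 6.16881873e-06
 1.21258556e+00 1.90721775e+00] [ 0.37666188 -0.03682258  0.54607205]
[array([313., 325.]), array([334., 324.]), array([292., 323.])] [312.81306102 327.35840152]
0.0022012465849926403 0.0
```

View pics/m3.png

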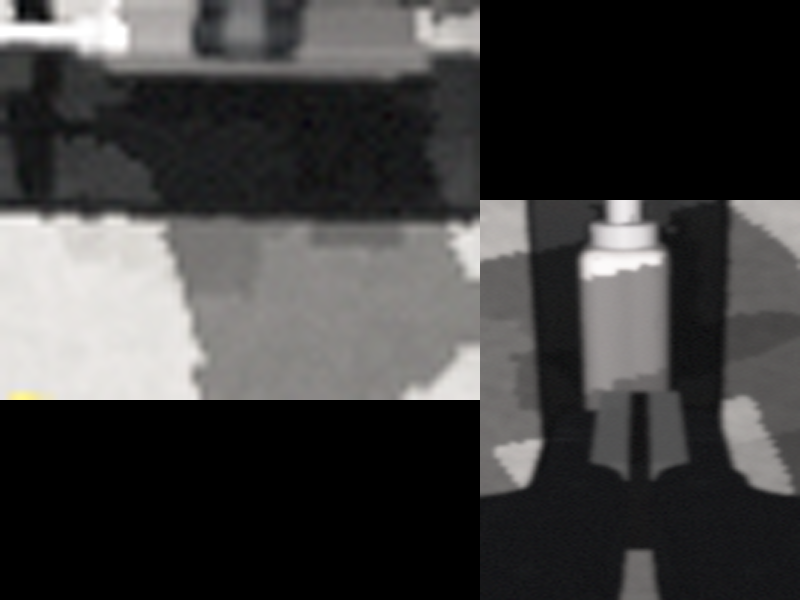

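The fingers shut above the handle: in both views the tips sit about 30 mm higher than the reported TCP, and ~2.5 mm to the right of the handle. I'll reopen, descend the missing amount with a correction to the left, and grip again.

```bash

python3 -m inch '[{"dx":0,"dy":-0.003,"dz":0,"rx":0,"ry":0,"rz":0},{"dx":0,"dy":-0.003,"dz":0,"rx":0,"ry":0,"rz":0},{"dx":0,"dy":-0.003,"dz":0,"rx":0,"ry":0,"rz":0},{"dx":0,"dy":-0.003,"dz":0,"rx":0,"ry":0,"rz":0},{"dx":0,"dy":-0.003,"dz":0,"rx":0,"ry":0,"rz":0}]' 0.3 && \
python3 -m inch '[{"dx":0,"dy":0,"dz":0.02,"rx":0,"ry":0,"rz":0},{"dx":0,"dy":0,"dz":0.042,"rx":0,"ry":0,"rz":0},{"dx":0,"dy":0,"dz":0.042,"rx":0,"ry":0,"rz":0},{"dx":0,"dy":0,"dz":0.042,"rx":0,"ry":0,"rz":0}]' && python3 -m inch '[{"dx":0,"dy":0,"dz":0,"rx":0,"ry":0,"rz":0},{"dx":0,"dy":0,"dz":0,"rx":0,"ry":0,"rz":0},{"dx":0,"dy":0,"dz":0,"rx":0,"ry":0,"rz":0},{"dx":0,"dy":0,"dz":0,"rx":0,"ry":0,"rz":0},{"dx":0,"dy":0,"dz":0,"rx":0,"ry":0,"rz":0}]' -1
```

```text
time: 5.55
tool_pos: [0.4596, 0.3107, 0.0474]
tool_rot: [-0.0, 0.998, 0.06, 0.0]
contact_force: [-0.7, -0.2, -0.1]
gripper_width: 0.65
grasp_force: 0.0
time: 5.95
tool_pos: [0.4588, 0.3103, 0.0127]
tool_rot: [0.0, 0.998, 0.06, -0.001]
contact_force: [-0.5, -0.2, -0.6]
gripper_width: 0.653
grasp_force: 0.0
time: 6.45
tool_pos: [0.4604, 0.3111, 0.0148]
tool_rot: [-0.0, 0.998, 0.06, 0.001]
contact_force: [-0.2, -1.2, 3.9]
gripper_width: 0.172
grasp_force: 61.2
```

```bash

python3 -m inch '[{"dx":0,"dy":0,"dz":-0.04,"rx":0,"ry":0,"rz":0},{"dx":0,"dy":0,"dz":-0.1,"rx":0,"ry":0,"rz":0},{"dx":0,"dy":0,"dz":-0.18,"rx":0,"ry":0,"rz":0},{"dx":0,"dy":0,"dz":-0.18,"rx":0,"ry":0,"rz":0},{"dx":0,"dy":0,"dz":-0.18,"rx":0,"ry":0,"rz":0}]'
python3 - <<'E'
from h import *
st=(.677,-.0166,-.178)
P=W(st,(-.26,0,.16)); print(P); go(P,down(-.178))
E
```

```text
time: 6.95
tool_pos: [0.4612, 0.3116, 0.1609]
tool_rot: [-0.001, 0.998, 0.06, 0.003]
contact_force: [0.6, 0.9, -1.6]
gripper_width: 0.171
grasp_force: 60.6
[0.42110806 0.029436   0.16      ]
row dx -0.0920 dy 0.3442 dz -0.0001 rx -0.0018 ry -0.0034 rz 0.1986 dist mm 285 deg 17
```

```bash

python3 -m inch '[{"dx":-0.09,"dy":0,"dz":-0.06,"rx":0,"ry":0,"rz":0.199},{"dx":-0.09,"dy":0,"dz":-0.06,"rx":0,"ry":0,"rz":0.199},{"dx":-0.09,"dy":0,"dz":-0.06,"rx":0,"ry":0,"rz":0.199}]'
python3 - <<'E'
from h import *
st=(.677,-.0166,-.178)
P=W(st,(-.26,0,.16)); print(P); go(P,down(-.178))
E
```

```text
time: 7.25
tool_pos: [0.3859, 0.3022, 0.2054]
tool_rot: [-0.0, 0.996, -0.089, -0.0]
contact_force: [1.4, 1.0, -1.7]
gripper_width: 0.172
grasp_force: 60.6
[0.42110806 0.029436   0.16      ]
row dx 0.1041 dy 0.3277 dz 0.0567 rx 0.0001 ry 0.0007 rz -0.0007 dist mm 279 deg 0
```

```bash

python3 -m inch '[{"dx":0.01,"dy":0.17,"dz":0,"rx":0,"ry":0,"rz":0},{"dx":0.01,"dy":0.17,"dz":0,"rx":0,"ry":0,"rz":0},{"dx":0.01,"dy":0.327,"dz":0,"rx":0,"ry":0,"rz":0},{"dx":0.01,"dy":0.327,"dz":0,"rx":0,"ry":0,"rz":0},{"dx":0.01,"dy":0.327,"dz":0,"rx":0,"ry":0,"rz":0}]' >/dev/null
python3 -m inch '[{"dx":0.094,"dy":0,"dz":0.05,"rx":0,"ry":0,"rz":0},{"dx":0.094,"dy":0,"dz":0.05,"rx":0,"ry":0,"rz":0},{"dx":0.094,"dy":0,"dz":0.057,"rx":0,"ry":0,"rz":0}]'
python3 - <<'E'
from h import *
st=(.677,-.0166,-.178)
P=W(st,(-.26,0,.16)); print(P); go(P,down(-.178))
im,w=grab('wrist'); 
p,t=tool()
# predicted hook points: origin at tool +(0,0), z+.048
for s in [(.045,0,.008),(.15,0,0),(.15,0,-.025)]: print('hook',s,proj(w,p+[0,0,.048]+t.apply([s[0],-s[1],-s[2]])).round(1))
for s in [(-.126,.1,.099),(-.126,-.1,.099),(-.174,-.1,.071),(-.174,.1,.071),(-.169,.065,.118),(-.169,-.065,.118),(-.04,0,.205),(-.04,.1,.205),(-.105,.09,.125)]: print(s,proj(w,W(st,s)).round(1))
save(im,'w4.png')
E
```

```text
time: 8.05
tool_pos: [0.4247, 0.04, 0.1548]
tool_rot: [0.0, 0.996, -0.09, -0.004]
contact_force: [-0.6, 0.3, -2.3]
gripper_width: 0.172
grasp_force: 60.5
[0.42110806 0.029436   0.16      ]
row dx -0.0021 dy 0.0138 dz -0.0065 rx 0.0007 ry 0.0054 rz -0.0019 dist mm 12 deg 0
hook (0.045, 0, 0.008) [317.8 196.2]
hook (0.15, 0, 0) [317.3 -90.7]
hook (0.15, 0, -0.025) [317.5 -54.3]
(-0.126, 0.1, 0.099) [191.7  30.7]
(-0.126, -0.1, 0.099) [475.   30.4]
(-0.174, -0.1, 0.071) [450.2 101.9]
(-0.174, 0.1, 0.071) [212.2 102.4]
(-0.169, 0.065, 0.118) [238.9  93.1]
(-0.169, -0.065, 0.118) [429.8  92.7]
(-0.04, 0, 0.205) [ 352.4 -339.7]
(-0.04, 0.1, 0.205) [  51.1 -307.3]
(-0.105, 0.09, 0.125) [186.8 -18.6]
```

View pics/w4.png

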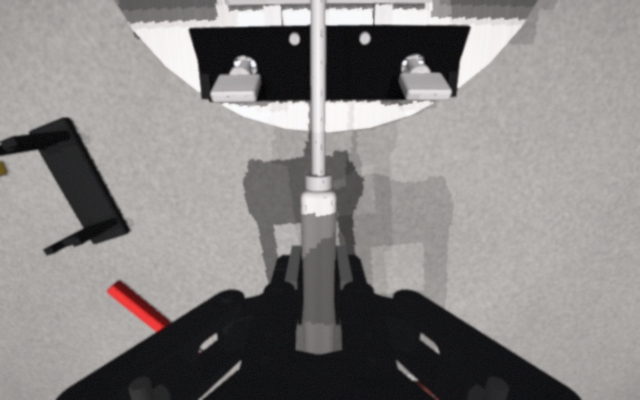

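```bash

python3 - <<'E'
from h import *
st=(.677,-.0170,-.178)
go(W(st,(-.26,0,.117)),down(-.178))
go(W(st,(-.127,0,.117)),down(-.178))
E
```

```text
row dx 0.0006 dy 0.0149 dz 0.0467 rx 0.0007 ry 0.0069 rz -0.0012 dist mm 39 deg 1
row dx 0.1669 dy 0.0146 dz 0.0450 rx 0.0007 ry 0.0069 rz -0.0012 dist mm 139 deg 1
```

```bash

python3 -m inch '[{"dx":0,"dy":0.0148,"dz":0.046,"rx":0,"ry":0,"rz":0},{"dx":0,"dy":0.0148,"dz":0.046,"rx":0,"ry":0,"rz":0},{"dx":0,"dy":0.0148,"dz":0.046,"rx":0,"ry":0,"rz":0}]'
python3 - <<'E'
from h import *
st=(.677,-.0170,-.178)
im,w=grab('scene'); save(im[100:300,180:420],'s5.png')
go(W(st,(-.127,0,.117)),down(-.178))
E
```

```text
time: 8.4
tool_pos: [0.4218, 0.0304, 0.1219]
tool_rot: [-0.0, 0.996, -0.089, -0.002]
contact_force: [0.0, 0.3, -0.3]
gripper_width: 0.175
grasp_force: 60.5
row dx 0.1641 dy 0.0021 dz 0.0081 rx -0.0001 ry 0.0004 rz 0.0000 dist mm 131 deg 0
```

```bash

python3 -m inch '[{"dx":0.02,"dy":0.002,"dz":0.007,"rx":0,"ry":0,"rz":0},{"dx":0.07,"dy":0.002,"dz":0.007,"rx":0,"ry":0,"rz":0},{"dx":0.12,"dy":0.002,"dz":0.007,"rx":0,"ry":0,"rz":0},{"dx":0.164,"dy":0.002,"dz":0.007,"rx":0,"ry":0,"rz":0},{"dx":0.164,"dy":0.002,"dz":0.007,"rx":0,"ry":0,"rz":0}]'
python3 - <<'E'
from h import *
st=(.677,-.0170,-.178)
im,w=grab('scene'); im2,w2=grab('wrist')
p,t=tool(); print([proj(w,p+[0,0,.048]+t.apply([x,0,0])).round(1) for x in (-.045,.045,.1)])
go(W(st,(-.127,0,.117)),down(-.178))
o=np.zeros((500,800,3),np.uint8); o[:450,:480]=cv2.resize(im[110:260,220:380],(480,450),interpolation=cv2.INTER_CUBIC); o[:200,480:]=cv2.resize(im2,(320,200)); save(o,'m5.png')
E
```

```text
time: 8.95
tool_pos: [0.5565, 0.0047, 0.1197]
tool_rot: [0.0, 0.996, -0.089, 0.002]
contact_force: [-0.4, 0.6, -0.8]
gripper_width: 0.174
grasp_force: 60.6
[array([311.4, 192.2]), array([277.5, 184. ]), array([257.5, 179.2])]
row dx -0.0014 dy 0.0001 dz 0.0025 rx -0.0002 ry -0.0006 rz 0.0000 dist mm 2 deg 0
```

View pics/m5.png

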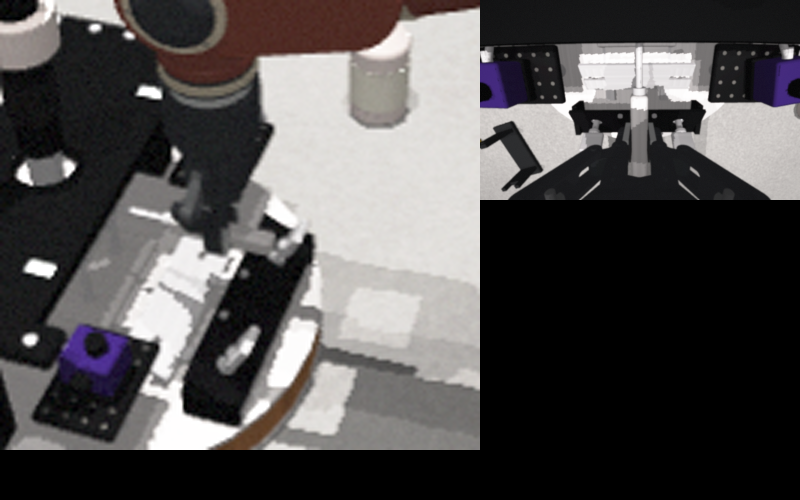

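```bash

python3 -m inch '[{"dx":0,"dy":0,"dz":0.02,"rx":0,"ry":0,"rz":0},{"dx":0,"dy":0,"dz":0.036,"rx":0,"ry":0,"rz":0},{"dx":0,"dy":0,"dz":0.036,"rx":0,"ry":0,"rz":0},{"dx":0,"dy":0,"dz":0.036,"rx":0,"ry":0,"rz":0}]'
python3 -m inch '[{"dx":-0.02,"dy":0,"dz":0,"rx":0,"ry":0,"rz":0},{"dx":-0.04,"dy":0,"dz":0,"rx":0,"ry":0,"rz":0},{"dx":-0.06,"dy":0,"dz":0,"rx":0,"ry":0,"rz":0},{"dx":-0.08,"dy":0,"dz":0,"rx":0,"ry":0,"rz":0}]'
python3 -m inch '[{"dx":-0.005,"dy":0,"dz":0,"rx":0,"ry":0,"rz":0},{"dx":-0.01,"dy":0,"dz":0,"rx":0,"ry":0,"rz":0},{"dx":-0.015,"dy":0,"dz":0,"rx":0,"ry":0,"rz":0},{"dx":-0.015,"dy":0,"dz":0,"rx":0,"ry":0,"rz":0}]'
python3 - <<'E'
from h import *
st=(.677,-.0170,-.178)
go(W(st,(-.2135,0,.09)),down(-.178))
E
```

```text
time: 9.45
tool_pos: [0.5509, 0.0052, 0.088]
tool_rot: [-0.0, 0.996, -0.089, -0.001]
contact_force: [-0.4, 0.5, -0.6]
gripper_width: 0.171
grasp_force: 60.6
time: 9.85
tool_pos: [0.4903, 0.016, 0.0901]
tool_rot: [0.0, 0.996, -0.089, 0.002]
contact_force: [5.0, -1.4, -3.9]
gripper_width: 0.168
grasp_force: 60.3
time: 10.25
tool_pos: [0.4775, 0.0185, 0.0893]
tool_rot: [-0.0, 0.996, -0.089, 0.0]
contact_force: [0.8, 0.8, -1.9]
gripper_width: 0.171
grasp_force: 60.6
row dx -0.0136 dy -0.0005 dz -0.0009 rx -0.0000 ry -0.0002 rz -0.0005 dist mm 11 deg 0
```

```bash

python3 -m inch '[{"dx":-0.004,"dy":0,"dz":0,"rx":0,"ry":0,"rz":0},{"dx":-0.008,"dy":0,"dz":0,"rx":0,"ry":0,"rz":0},{"dx":-0.010,"dy":0,"dz":0,"rx":0,"ry":0,"rz":0}]'
python3 -m inch '[{"dx":-0.002,"dy":0,"dz":0,"rx":0,"ry":0,"rz":0},{"dx":-0.004,"dy":0,"dz":0,"rx":0,"ry":0,"rz":0}]'
python3 -m inch '[{"dx":-0.002,"dy":0,"dz":0,"rx":0,"ry":0,"rz":0},{"dx":-0.002,"dy":0,"dz":0,"rx":0,"ry":0,"rz":0}]'
```

```text
time: 10.55
tool_pos: [0.4696, 0.0199, 0.0892]
tool_rot: [0.0, 0.996, -0.089, 0.0]
contact_force: [3.8, -0.5, -1.2]
gripper_width: 0.167
grasp_force: 60.6
time: 10.75
tool_pos: [0.4679, 0.0202, 0.0896]
tool_rot: [0.0, 0.996, -0.089, 0.002]
contact_force: [10.0, -2.6, -3.4]
gripper_width: 0.175
grasp_force: 60.4
time: 10.95
tool_pos: [0.4679, 0.0202, 0.0902]
tool_rot: [0.0, 0.996, -0.089, 0.004]
contact_force: [13.9, -2.6, -5.8]
gripper_width: 0.174
grasp_force: 60.1
```

```bash

python3 -m inch '[{"dx":0.009,"dy":0,"dz":0,"rx":0,"ry":0,"rz":0},{"dx":0.009,"dy":0,"dz":-0.04,"rx":0,"ry":0,"rz":0},{"dx":0.009,"dy":0,"dz":-0.09,"rx":0,"ry":0,"rz":0},{"dx":-0.02,"dy":0,"dz":-0.12,"rx":0,"ry":0,"rz":0},{"dx":-0.02,"dy":0,"dz":-0.12,"rx":0,"ry":0,"rz":0}]'
python3 - <<'E'
from h import *
st=(.677,-.0170,-.178)
im,w=grab('wrist'); p,t=tool()
for s in [(-.045,0,.008),(.045,0,.008),(.15,0,0)]: print('hook',s,proj(w,p+[0,0,.048]+t.apply([s[0],-s[1],-s[2]])).round(1))
for s in [(-.126,.1,.099),(-.126,-.1,.099),(-.174,-.1,.071),(-.174,.1,.071),(-.174,.065,.1266),(-.174,-.065,.1266),(-.07,.03,.1285),(-.07,-.03,.1285)]: print(s,proj(w,W(st,s)).round(1))
save(im,'w6.png'); print(np.linalg.norm(p))
hk=(.4592,.3107,.122)
go(W(hk,(0,0,.2)),down(.122))
go(W(hk,(-.09,0,.2)),down(.122))
E
```

```text
time: 11.45
tool_pos: [0.4558, 0.0222, 0.1866]
tool_rot: [0.001, 0.996, -0.09, 0.011]
contact_force: [27.1, -3.6, -19.1]
gripper_width: 0.171
grasp_force: 60.6
hook (-0.045, 0, 0.008) [319.  356.9]
hook (0.045, 0, 0.008) [319.  191.1]
hook (0.15, 0, 0) [319.1 -94.3]
(-0.126, 0.1, 0.099) [200.3  88.2]
(-0.126, -0.1, 0.099) [435.4  87.8]
(-0.174, -0.1, 0.071) [419.6 142.3]
(-0.174, 0.1, 0.071) [216.3 142.6]
(-0.174, 0.065, 0.1266) [236.7 148.2]
(-0.174, -0.065, 0.1266) [399.1 147.9]
(-0.07, 0.03, 0.1285) [275.   -0.4]
(-0.07, -0.03, 0.1285) [360.2  -0.6]
0.4913951548709436
row dx -0.0584 dy -0.3557 dz -0.0196 rx 0.0014 ry -0.0114 rz -0.2009 dist mm 289 deg 17
row dx -0.1658 dy -0.3223 dz -0.0215 rx 0.0014 ry -0.0114 rz -0.2009 dist mm 290 deg 17
```

View pics/w6.png

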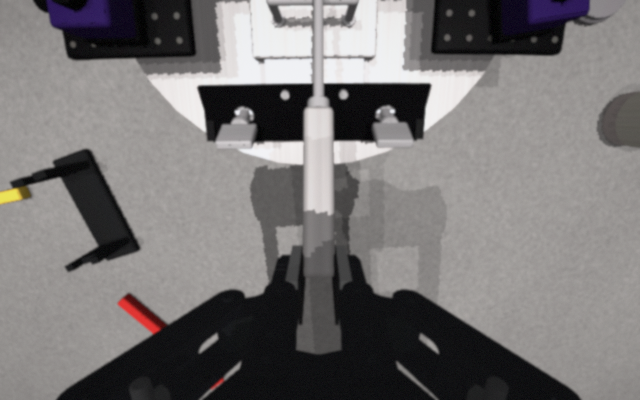

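```bash

python3 - <<'E'
from h import *
st=(.677,-.0170,-.178)
w=optics.camera_info('wrist'); p,t=tool()
inv=lambda v: np.array([np.cos(st[2])*(v[0]-st[0])+np.sin(st[2])*(v[1]-st[1]),-np.sin(st[2])*(v[0]-st[0])+np.cos(st[2])*(v[1]-st[1]),v[2]])
print(state()['contact_force'])
for th in (0,.15,.3,.45,.6,.8):
  for sl in (0,.02):
    f=lambda x,z:p+[0,0,.048]+t.apply([sl+x*np.cos(th)+z*np.sin(th),0,-(-x*np.sin(th)+z*np.cos(th))])
    wd=lambda x:proj(w,f(x,.008)+t.apply([0,.008,0]))[0]-proj(w,f(x,.008)-t.apply([0,.008,0]))[0]
    print(th,sl,'rear',proj(w,f(-.045,.008)).round(),'front',proj(w,f(.045,.008)).round(),'wid',wd(-.045).round(1),wd(.045).round(1),'tip',inv(f(.15,-.025)).round(3),'corner',inv(f(.15,0)).round(3))
E
```

```text
[ 25.66934949  -3.78776524 -17.69079741]
0 0 rear [319. 358.] front [319. 190.] wid 30.8 37.9 tip [-0.075 -0.001  0.211] corner [-0.076 -0.001  0.236]
0 0.02 rear [319. 326.] front [319. 142.] wid 32.2 39.8 tip [-0.055 -0.001  0.211] corner [-0.056 -0.001  0.236]
0.15 0 rear [319. 365.] front [319. 185.] wid 32.2 36.1 tip [-0.08  -0.001  0.188] corner [-0.077 -0.001  0.213]
0.15 0.02 rear [319. 333.] front [319. 139.] wid 33.7 37.8 tip [-0.06  -0.001  0.189] corner [-0.057 -0.001  0.213]
0.3 0 rear [319. 372.] front [319. 182.] wid 33.8 34.3 tip [-0.089 -0.001  0.167] corner [-0.082 -0.001  0.191]
0.3 0.02 rear [319. 338.] front [319. 138.] wid 35.5 35.9 tip [-0.069 -0.001  0.167] corner [-0.062 -0.001  0.191]
0.45 0 rear [319. 377.] front [319. 181.] wid 35.4 32.7 tip [-0.1   -0.001  0.147] corner [-0.09  -0.001  0.17 ]
0.45 0.02 rear [319. 341.] front [319. 140.] wid 37.3 34.1 tip [-0.08  -0.001  0.148] corner [-0.07  -0.001  0.17 ]
0.6 0 rear [319. 379.] front [319. 183.] wid 37.2 31.2 tip [-0.114 -0.001  0.13 ] corner [-0.101 -0.001  0.15 ]
0.6 0.02 rear [319. 342.] front [319. 143.] wid 39.3 32.5 tip [-0.094 -0.001  0.13 ] corner [-0.081 -0.001  0.151]
0.8 0 rear [319. 379.] front [319. 188.] wid 39.7 29.5 tip [-0.137 -0.001  0.109] corner [-0.119 -0.001  0.127]
0.8 0.02 rear [319. 339.] front [319. 150.] wid 42.0 30.6 tip [-0.117 -0.001  0.11 ] corner [-0.099 -0.001  0.128]
```

```bash

python3 - <<'E'
from h import *
for c in ['wrist','top','scene']:
    im,w=grab(c); np.save('im_%s.npy'%c,im)
    for o in nets.outline_of(c,'hook')[:4]:
        m=o['pixels']; ys,xs=np.nonzero(m); print(c,np.round(o['bbox']),round(o['confidence'],2),m.sum(),im[m].mean(0).round())
        if c=='wrist' and im[m].std(1).mean()<8 : print([(int(y),int(xs[ys==y].min()),int(xs[ys==y].max())) for y in np.unique(ys)[::12]])
    for n in ['eye','carriage']: print(n,[(np.round(b['bbox']).tolist(),round(b['confidence'],2)) for b in nets.boxes_of(c,n)][:3])
E
```

```text
wrist [318. 140.  33. 279.] 0.87 6444 [169. 165. 165.]
[(0, 314, 322), (12, 313, 322), (24, 313, 323), (36, 313, 323), (48, 313, 323), (60, 313, 323), (72, 314, 323), (84, 313, 323), (96, 312, 324), (108, 306, 331), (120, 305, 333), (132, 305, 333), (144, 304, 333), (156, 303, 333), (168, 304, 333), (180, 304, 334), (192, 303, 334), (204, 303, 334), (216, 303, 334), (228, 303, 334), (240, 303, 334), (252, 303, 333), (264, 304, 333), (276, 305, 332)]
wrist [171. 338. 112.  90.] 0.73 810 [151.  42.  40.]
wrist [394. 125.  40.  41.] 0.57 1087 [151. 149. 150.]
[(106, 391, 392), (118, 381, 397), (130, 373, 410), (142, 377, 413)]
wrist [ 16. 196.  31.  17.] 0.56 373 [178. 163.  68.]
eye [([315.0, 41.0, 128.0, 83.0], 0.77), ([394.0, 125.0, 42.0, 37.0], 0.39), ([394.0, 127.0, 42.0, 38.0], 0.31)]
carriage [([314.0, 41.0, 128.0, 81.0], 0.65)]
top [153. 196.  64.   7.] 0.83 279 [202. 190.  58.]
top [218. 270.  17.  25.] 0.55 148 [203.  46.  42.]
top [321. 166.  12.  32.] 0.43 81 [161. 159. 157.]
eye [([320.0, 143.0, 45.0, 73.0], 0.98)]
carriage [([322.0, 142.0, 48.0, 70.0], 0.78)]
scene [396. 339.  54.  26.] 0.87 336 [226.  65.  61.]
scene [298. 184.  60.  19.] 0.52 337 [178. 175. 175.]
scene [281. 385.  14.  30.] 0.48 239 [241. 237.  96.]
eye [([268.0, 205.0, 62.0, 45.0], 0.9)]
carriage [([268.0, 206.0, 64.0, 44.0], 0.83)]
```

```bash

python3 -m inch '[{"dx":0.006,"dy":0,"dz":0.005,"rx":0,"ry":0,"rz":0},{"dx":0.012,"dy":0,"dz":0.01,"rx":0,"ry":0,"rz":0},{"dx":0.012,"dy":0,"dz":0.01,"rx":0,"ry":0,"rz":0}]'
python3 -m inch '[{"dx":0.006,"dy":0,"dz":0.005,"rx":0,"ry":0,"rz":0},{"dx":0.012,"dy":0,"dz":0.01,"rx":0,"ry":0,"rz":0},{"dx":0.012,"dy":0,"dz":0.01,"rx":0,"ry":0,"rz":0}]'
cat > fit.py <<'E'
from h import *
from scipy.optimize import least_squares
# fit hook pose in tool xz-plane from wrist outline: origin (ox, oz up from TCP), nose-down pitch th
im,w=grab('wrist'); p,t=tool()
o=[o for o in nets.outline_of('wrist','hook') if abs(o['bbox'][0]-318)<12]
m=o[0]['pixels']; ys,xs=np.nonzero(m)
wd={int(y):int(xs[ys==y].max()-xs[ys==y].min()+1) for y in np.unique(ys)}
k=np.array(sorted(wd)); v=np.array([wd[y] for y in k]); hr=k[v>22]; front=hr.min()
print('front',front,'widths',[(int(y),wd[y]) for y in hr[::15]],'rod',[(int(y),wd[y]) for y in k[k<front-8][::20]],'bottom',k.max())
def F(q,x,z,y=0):
    ox,oz,th=q; return p+t.apply([ox+x*np.cos(th)+z*np.sin(th),y,-(oz-x*np.sin(th)+z*np.cos(th))])
def res(q):
    r=[(proj(w,F(q,.045,.008))[1]-front)*1.0]
    X=np.linspace(-.045,.044,60); P=np.array([[proj(w,F(q,x,.008,s*.008)) for s in(1,-1)] for x in X])
    rows=P[:,0,1]; W_=abs(P[:,0,0]-P[:,1,0]); od=np.argsort(rows)
    for y in hr[10:-12:5]: r.append((np.interp(y,rows[od],W_[od])-wd[y]))
    return np.array(r+[ (q[1]-.048)*100])
for th0 in (0,.4):
    s=least_squares(res,[.03,.045,th0],loss='soft_l1'); print('ox,oz,pitch',s.x.round(4),s.cost)
st=(.677,-.0170,-.178); c_,s_=np.cos(st[2]),np.sin(st[2])
inv=lambda v:np.array([c_*(v[0]-st[0])+s_*(v[1]-st[1]),-s_*(v[0]-st[0])+c_*(v[1]-st[1]),v[2]])
print('tip st',inv(F(s.x,.15,-.025)).round(4),'corner',inv(F(s.x,.15,0)).round(4),'tcp st',inv(p).round(4),state()['contact_force'].round(1))
E
python3 fit.py
```

```text
time: 12.4
tool_pos: [0.4574, 0.0221, 0.1754]
tool_rot: [-0.0, 0.996, -0.089, -0.002]
contact_force: [-0.5, 0.3, -2.4]
gripper_width: 0.166
grasp_force: 63.1
time: 12.7
tool_pos: [0.4677, 0.0202, 0.1681]
tool_rot: [-0.0, 0.996, -0.089, -0.001]
contact_force: [-0.1, -0.5, -1.8]
gripper_width: 0.168
grasp_force: 63.1
front 108 widths [(108, 24), (123, 31), (138, 30), (153, 31), (168, 31), (183, 31), (198, 32), (213, 32), (228, 32), (243, 32), (258, 30), (273, 29)] rod [(0, 10), (20, 10), (40, 10), (60, 10), (80, 11)] bottom 277
ox,oz,pitch [0.0349 0.0235 0.4177] 6.647257862023356
ox,oz,pitch [0.0349 0.0235 0.4177] 6.647257862021798
tip st [-0.0509 -0.0005  0.108 ] corner [-0.0407 -0.0005  0.1308] tcp st [-0.2126 -0.0004  0.1684] [-0.4 -0.2 -2.2]
```

```bash

python3 -m inch '[{"dx":-0.0085,"dy":0,"dz":0.027,"rx":0,"ry":0.0933,"rz":0},{"dx":-0.0129,"dy":0,"dz":0.0545,"rx":0,"ry":0.1867,"rz":0},{"dx":-0.0131,"dy":0,"dz":0.083,"rx":0,"ry":0.28,"rz":0},{"dx":-0.0131,"dy":0,"dz":0.083,"rx":0,"ry":0.28,"rz":0}]'
python3 fit.py
python3 - <<'E'
from h import *
im,w=grab('scene'); 
for o in nets.outline_of('scene','hook')[:4]:
    m=o['pixels']; ys,xs=np.nonzero(m); c=im[m].mean(0)
    if c.std()<10: print(np.round(o['bbox']),[(int(x),int(ys[xs==x].min()),int(ys[xs==x].max())) for x in np.unique(xs)[::5]])
E
```

```text
time: 13.2
tool_pos: [0.4459, 0.0236, 0.0874]
tool_rot: [0.018, 0.976, -0.087, 0.197]
contact_force: [-3.4, 0.6, -3.1]
gripper_width: 0.164
grasp_force: 63.0
front 91 widths [(91, 23), (106, 31), (121, 32), (136, 33), (151, 32), (166, 32), (181, 32), (196, 32), (211, 32), (226, 32), (241, 32), (256, 30), (271, 31)] rod [(0, 11), (20, 11), (40, 11), (60, 11), (80, 11)] bottom 277
ox,oz,pitch [0.0343 0.0194 0.3104] 7.9664291741866124
ox,oz,pitch [0.0343 0.0194 0.3104] 7.966429174185867
tip st [-0.0537 -0.0006  0.1158] corner [-0.0561 -0.0006  0.1407] tcp st [-0.2293 -0.0006  0.0949] [0.5 1.  0.5]
[302. 198.  77.  16.] [(267, 187, 191), (272, 187, 189), (277, 189, 190), (282, 190, 191), (287, 191, 192), (292, 192, 194), (297, 193, 195), (302, 195, 197), (307, 194, 200), (312, 194, 202), (317, 195, 203), (322, 197, 204), (327, 198, 205), (332, 199, 206), (337, 200, 202)]
```

```bash
cat > side.py <<'E'
from h import *
st=(.677,-.0170,-.178); c_,s_=np.cos(st[2]),np.sin(st[2])
inv=lambda v:np.array([c_*(v[0]-st[0])+s_*(v[1]-st[1]),-s_*(v[0]-st[0])+c_*(v[1]-st[1]),v[2]])
im,w=grab('scene')
def onplane(u,v,y=0):
    o,d=ray(w,u,v); n=np.array([-s_,c_,0]); a=W(st,(0,y,0)); return inv(o+d*((a-o)@n)/(d@n))
if __name__=='__main__':
  for o in nets.outline_of('scene','hook')[:4]:
    m=o['pixels']; ys,xs=np.nonzero(m); c=im[m].mean(0)
    if c.std()<10 and o['bbox'][1]<300:
        X=np.array([onplane(x,ys[xs==x].mean())[[0,2]] for x in np.unique(xs)]); N=np.array([(xs==x).sum() for x in np.unique(xs)])
        for a,b,n in list(zip(np.unique(xs),X,N))[::6]: print(a,b.round(4),n)
        r=X[(N<=3)&(np.arange(len(N))>4)]; print('rod slope (z per x, + is nose up)',np.polyfit(r[:,0],r[:,1],1))
E
python3 side.py
```

```text
265 [-0.0444  0.1482] 1
304 [-0.1508  0.1519] 2
310 [-0.1667  0.1536] 4
316 [-0.1824  0.1516] 4
322 [-0.1981  0.1515] 5
328 [-0.2137  0.1513] 8
334 [-0.2291  0.1584] 3
rod slope (z per x, + is nose up) [-0.02647935  0.14919302]
```

```bash

python3 -m inch '[{"dx":-0.0046,"dy":0,"dz":-0.002,"rx":0,"ry":0,"rz":0},{"dx":-0.0046,"dy":0,"dz":-0.002,"rx":0,"ry":0,"rz":0},{"dx":0.0005,"dy":0,"dz":-0.0137,"rx":0,"ry":0,"rz":0},{"dx":0.0056,"dy":0,"dz":-0.025,"rx":0,"ry":0,"rz":0},{"dx":0.0056,"dy":0,"dz":-0.025,"rx":0,"ry":0,"rz":0}]'
python3 side.py
```

```text
time: 14.0
tool_pos: [0.4553, 0.0226, 0.126]
tool_rot: [0.019, 0.974, -0.087, 0.21]
contact_force: [0.3, -0.1, -0.1]
gripper_width: 0.173
grasp_force: 62.7
```

```bash
python3 side.py; python3 fit.py
```

```text
267 [-0.0514  0.1613] 5
273 [-0.0686  0.1685] 2
279 [-0.0849  0.1683] 3
285 [-0.1012  0.1699] 3
291 [-0.1172  0.1697] 2
297 [-0.1331  0.1694] 3
303 [-0.1489  0.1692] 2
309 [-0.1647  0.1708] 8
315 [-0.1802  0.1706] 9
321 [-0.1957  0.1704] 10
327 [-0.2111  0.1702] 9
333 [-0.2264  0.1682] 9
339 [-0.2414  0.1803] 3
rod slope (z per x, + is nose up) [-0.0373257  0.1651432]
front 94 widths [(94, 23), (109, 31), (124, 32), (139, 31), (154, 32), (169, 32), (184, 32), (199, 32), (214, 32), (229, 32), (244, 32), (259, 30), (274, 30)] rod [(0, 11), (20, 11), (40, 11), (60, 11), (80, 11)] bottom 277
ox,oz,pitch [0.0412 0.0236 0.3537] 7.022948566319972
ox,oz,pitch [0.0412 0.0236 0.3537] 7.0229485663225155
tip st [-0.0479 -0.0005  0.1454] corner [-0.0495 -0.0005  0.1704] tcp st [-0.2272 -0.0004  0.1222] [ 0.4 -0.  -1.6]
```

```bash

python3 -m inch '[{"dx":0.015,"dy":0,"dz":-0.045,"rx":0,"ry":0,"rz":0},{"dx":0.028,"dy":0,"dz":-0.09,"rx":0,"ry":0,"rz":0},{"dx":0.028,"dy":0,"dz":-0.09,"rx":0,"ry":0,"rz":0},{"dx":0.028,"dy":0,"dz":-0.09,"rx":0,"ry":0,"rz":0}]'
cat >> h.py <<'E'
def pitched(yaw,th): return down(yaw)*R.from_euler('y',th)
HK=(.4602,.3111,.120)
E
python3 - <<'E'
from h import *
p,t=tool(); x=t.apply([1,0,0]); th=np.arcsin(x[2]); print('pitch',th,'yaw',np.arctan2(x[1],x[0]),p)
# target: hook origin at rest x -.15 high, then
P=W(HK,(-.10-.026,0,.20)); go(P,pitched(.120,th))
E
```

```text
time: 14.7
tool_pos: [0.4452, 0.0244, 0.1985]
tool_rot: [0.019, 0.974, -0.087, 0.208]
contact_force: [-1.7, -0.3, -2.4]
gripper_width: 0.167
grasp_force: 62.7
pitch 0.42165600738760245 yaw -0.17874322535699094 [0.44522005 0.02435713 0.19849596]
row dx -0.1779 dy -0.3097 dz -0.0818 rx 0.0814 ry -0.0000 rz -0.1817 dist mm 293 deg 17
```

```bash

python3 -m inch '[{"dx":-0.09,"dy":-0.05,"dz":-0.041,"rx":0,"ry":0,"rz":0},{"dx":-0.09,"dy":-0.1,"dz":-0.041,"rx":0,"ry":0,"rz":0},{"dx":-0.09,"dy":-0.155,"dz":-0.041,"rx":0,"ry":0,"rz":0},{"dx":-0.09,"dy":-0.155,"dz":-0.041,"rx":0,"ry":0,"rz":0}]' > /dev/null
python3 - <<'E'
from h import *
P=W(HK,(-.030-.026,0,.15)); go(P,pitched(.120,.42))
E
```

```text
row dx -0.0293 dy -0.1747 dz 0.0494 rx 0.0780 ry 0.0023 rz -0.1757 dist mm 147 deg 17
```

```bash

python3 -m inch '[{"dx":-0.0293,"dy":-0.08,"dz":0.0,"rx":0.039,"ry":0,"rz":-0.0878},{"dx":-0.0293,"dy":-0.13,"dz":0.02,"rx":0.078,"ry":0.001,"rz":-0.1757},{"dx":-0.0293,"dy":-0.1747,"dz":0.0494,"rx":0.078,"ry":0.001,"rz":-0.1757},{"dx":-0.0293,"dy":-0.1747,"dz":0.0494,"rx":0.078,"ry":0.001,"rz":-0.1757},{"dx":-0.0293,"dy":-0.1747,"dz":0.0494,"rx":0.078,"ry":0.001,"rz":-0.1757}]'
python3 fit.py
python3 - <<'E'
from h import *
P=W(HK,(-.030-.026,0,.15)); go(P,pitched(.120,.42))
im,w=grab('scene')
hy=(.4602,.3111,.12)
for o in nets.outline_of('scene','hook')[:4]:
    m=o['pixels']; ys,xs=np.nonzero(m); c=im[m].mean(0)
    if c.std()<10:
        n=np.array([-np.sin(.12),np.cos(.12),0]); a=np.array([.4602,.3111,0])
        for x in np.unique(xs)[::6]:
            q,d=ray(w,x,ys[xs==x].mean()); X=q+d*((a-q)@n)/(d@n)-a; print(int(x),(X[0]*np.cos(.12)+X[1]*np.sin(.12)).round(4),X[2].round(4),(xs==x).sum())
E
```

```text
time: 15.6
tool_pos: [0.4067, 0.2983, 0.1475]
tool_rot: [-0.009, 0.977, 0.055, 0.205]
contact_force: [-0.8, 0.0, -1.7]
gripper_width: 0.168
grasp_force: 62.6
front 95 widths [(95, 23), (110, 32), (125, 31), (140, 31), (155, 32), (170, 32), (185, 32), (200, 33), (215, 32), (230, 32), (245, 32), (260, 31), (275, 30)] rod [(0, 12), (20, 11), (40, 11), (60, 11), (80, 11)] bottom 277
ox,oz,pitch [0.0386 0.0224 0.36  ] 7.737954153483477
ox,oz,pitch [0.0386 0.0224 0.36  ] 7.7379541534840826
tip st [-0.1508  0.313   0.1702] corner [-0.1522  0.3127  0.1952] tcp st [-0.3208  0.2626  0.1503] [ 0.4 -0.2 -0.7]
row dx -0.0048 dy -0.0081 dz 0.0010 rx 0.0036 ry -0.0008 rz -0.0063 dist mm 8 deg 1
250 0.1186 0.2024 6
256 0.106 0.2086 3
262 0.0941 0.2092 3
268 0.0823 0.2098 3
274 0.0706 0.2103 3
280 0.059 0.209 4
286 0.0474 0.2077 3
292 0.0357 0.2083 3
298 0.0241 0.2069 4
304 0.0124 0.2075 10
310 0.0007 0.208 10
316 -0.0109 0.2085 10
322 -0.0225 0.2071 11
328 -0.0342 0.2058 12
334 -0.0458 0.2063 12
340 -0.0573 0.2086 11
346 -0.0687 0.2164 5
312 -0.0102 0.4793 4
318 -0.0193 0.4912 9
```

```bash

python3 -m inch '[{"dx":-0.003,"dy":-0.008,"dz":0,"rx":0.003,"ry":-0.001,"rz":-0.006},{"dx":-0.003,"dy":-0.008,"dz":0,"rx":0.003,"ry":-0.001,"rz":-0.006},{"dx":-0.003,"dy":-0.008,"dz":0,"rx":0.003,"ry":-0.001,"rz":-0.006}]'
python3 - <<'E'
from h import *
P=W(HK,(-.030-.026,0,.085)); go(P,pitched(.120,.42))
P=W(HK,(-.030-.026,0,.025)); go(P,pitched(.120,.42))
E
```

```text
time: 16.1
tool_pos: [0.406, 0.305, 0.1525]
tool_rot: [-0.013, 0.976, 0.058, 0.209]
contact_force: [0.0, -0.4, -1.6]
gripper_width: 0.17
grasp_force: 62.6
row dx -0.0361 dy 0.0006 dz 0.0763 rx -0.0001 ry -0.0010 rz -0.0004 dist mm 68 deg 0
row dx -0.0668 dy 0.0006 dz 0.1447 rx -0.0001 ry -0.0010 rz -0.0004 dist mm 128 deg 0
```

```bash

python3 -m inch '[{"dx":-0.02,"dy":0.0006,"dz":0.04,"rx":0,"ry":0,"rz":0},{"dx":-0.04,"dy":0.0006,"dz":0.08,"rx":0,"ry":0,"rz":0},{"dx":-0.054,"dy":0.0006,"dz":0.118,"rx":0,"ry":0,"rz":0},{"dx":-0.054,"dy":0.0006,"dz":0.118,"rx":0,"ry":0,"rz":0},{"dx":-0.054,"dy":0.0006,"dz":0.118,"rx":0,"ry":0,"rz":0}]'
python3 - <<'E'
from h import *
P=W(HK,(-.030-.026,0,.018)); go(P,pitched(.120,.42))
im,w=grab('wrist'); save(im,'w10.png')
for n in ['rest']: 
  for o in nets.outline_of('wrist',n)[:3]:
    m=o['pixels']; ys,xs=np.nonzero(m); print(o['bbox'].round() if hasattr(o['bbox'],'round') else o['bbox'],o['confidence'],im[m].mean())
    print([(int(y),int(xs[ys==y].min()),int(xs[ys==y].max())) for y in np.unique(ys)[::10]])
hm=[o for o in nets.outline_of('wrist','hook') if abs(o['bbox'][0]-318)<15][0]['pixels']; ys,xs=np.nonzero(hm); print([(int(y),int(xs[ys==y].min()),int(xs[ys==y].max())) for y in np.unique(ys)[::20]])
for s in [(.066,.007,.073),(.066,-.007,.073),(.066,.022,.073),(.066,-.022,.073),(.12,0,.09)]: print(s,proj(w,W(HK,s)).round(1))
E
```

```text
time: 16.6
tool_pos: [0.405, 0.3043, 0.0481]
tool_rot: [-0.012, 0.976, 0.059, 0.208]
contact_force: [-0.7, 1.5, -0.7]
gripper_width: 0.169
grasp_force: 62.6
row dx -0.0158 dy -0.0002 dz 0.0341 rx 0.0005 ry 0.0001 rz 0.0000 dist mm 30 deg 0
[319.6, 137.9, 75.5, 212.4] 0.62 44.992217385569184
[(33, 285, 351), (43, 282, 352), (53, 284, 350), (63, 286, 349), (73, 288, 347), (83, 289, 346), (93, 289, 347), (103, 289, 347), (113, 289, 348), (123, 288, 348), (133, 289, 348), (143, 288, 348), (153, 288, 349), (163, 288, 349), (173, 288, 348), (183, 289, 350), (193, 289, 349), (203, 283, 355), (213, 282, 356), (223, 288, 350), (233, 288, 350)]
[(0, 313, 324), (20, 313, 323), (40, 314, 322), (60, 313, 324), (80, 314, 323), (100, 306, 329), (120, 303, 333), (140, 303, 333), (160, 303, 335), (180, 303, 334), (200, 304, 334), (220, 303, 334), (240, 304, 334), (260, 304, 333)]
(0.066, 0.007, 0.073) [307.   37.8]
(0.066, -0.007, 0.073) [329.6  37.8]
(0.066, 0.022, 0.073) [282.7  37.8]
(0.066, -0.022, 0.073) [353.8  37.8]
(0.12, 0, 0.09) [318.3 -63.1]
```

```bash
python3 - <<'E'
import cv2,numpy as np
a=cv2.imread('pics/w10.png').astype(int)
for r in range(0,90,6): print(r,''.join('#' if v<60 else ('+' if v>150 else '.') for v in a[r,270:370].mean(1)))
E
```

```text
0 ++++++++++++++++++++++++++++++++++++++++++++++++++++++++++++++++++++++++++++++++++++++++++++++++++++
6 ++++++++++++++++++++++++++++++++++++++++++++++++++++++++++++++++++++++++++++++++++++++++++++++++++++
12 ++++++++++++++++++++++++++++++++++++++++++++++++++++++++++++++++++++++++++++++++++++++++++++++++++++
18 ++++++++++++++++++++++++++++++++++++++++++++++++++++++++++++++++++++++++++++++++++++++++++++++++++++
24 ++++++++++++++++++++++++++++++++++++++++++++++++++++++++++++++++++++++++++++++++++++++++++++++++++++
30 ++++++++++++++++++++++++++++++++++++++++++++++++++++++.+++++++++++++++++++++++++++++++++++++++++++++
36 ++++++++++++..######################..++++++++++++++++.+++...#####################..++++++++++++++++
42 ++++++++++++..######################.......++++++++++++++...######################...+++++++++++++++
48 ++++++++++++..###########################..++++++++++..###########################..++++++++++++++++
54 ++++++++++++++..##########################..+++++++++..##########################..+++++++++++++++++
60 +++++++++++++++..#########################.++++++++++..#########################..++++++++++++++++++
66 ++++++++++++++++..########################.++++++++++..########################..+++++++++++++++++++
72 +++++++++++++++++..#######################.++++++++++..#######################..++++++++++++++++++++
78 ++++++++++++++++++..######################.++++++++++..######################..+++++++++++++++++++++
84 ++++++++++++++++++..######################.++++++++++..######################..+++++++++++++++++++++
```

```bash

python3 -m inch '[{"dx":-0.006,"dy":0,"dz":0.0125,"rx":0,"ry":0,"rz":0},{"dx":-0.011,"dy":0,"dz":0.023,"rx":0,"ry":0,"rz":0},{"dx":-0.011,"dy":0,"dz":0.023,"rx":0,"ry":0,"rz":0}]'
python3 -m inch '[{"dx":-0.001,"dy":0,"dz":0.003,"rx":0,"ry":0,"rz":0},{"dx":-0.002,"dy":0,"dz":0.006,"rx":0,"ry":0,"rz":0},{"dx":-0.002,"dy":0,"dz":0.006,"rx":0,"ry":0,"rz":0}]'
python3 -m inch '[{"dx":-0.001,"dy":0,"dz":0.002,"rx":0,"ry":0,"rz":0},{"dx":-0.002,"dy":0,"dz":0.004,"rx":0,"ry":0,"rz":0},{"dx":-0.002,"dy":0,"dz":0.004,"rx":0,"ry":0,"rz":0}]'
```

```text
time: 17.05
tool_pos: [0.403, 0.3034, 0.0251]
tool_rot: [-0.011, 0.977, 0.059, 0.206]
contact_force: [-1.0, 0.5, -1.7]
gripper_width: 0.169
grasp_force: 62.6
time: 17.35
tool_pos: [0.4048, 0.3043, 0.0219]
tool_rot: [-0.012, 0.976, 0.059, 0.208]
contact_force: [-0.1, -0.3, -2.3]
gripper_width: 0.167
grasp_force: 62.6
time: 17.65
tool_pos: [0.4053, 0.3047, 0.0194]
tool_rot: [-0.012, 0.976, 0.059, 0.209]
contact_force: [-0.3, 0.0, 0.5]
gripper_width: 0.167
grasp_force: 63.1
```

```bash

python3 -m inch '[{"dx":-0.001,"dy":0,"dz":0.002,"rx":0,"ry":0,"rz":0},{"dx":-0.001,"dy":0,"dz":0.002,"rx":0,"ry":0,"rz":0}]'
python3 -m inch '[{"dx":0,"dy":0,"dz":0,"rx":0,"ry":0,"rz":0},{"dx":0,"dy":0,"dz":0,"rx":0,"ry":0,"rz":0},{"dx":0,"dy":0,"dz":0,"rx":0,"ry":0,"rz":0}]' 0.1
python3 -m inch '[{"dx":0,"dy":0,"dz":-0.05,"rx":0,"ry":0,"rz":0},{"dx":0,"dy":0,"dz":-0.11,"rx":0,"ry":0,"rz":0},{"dx":0,"dy":0,"dz":-0.11,"rx":0,"ry":0,"rz":0}]'
python3 - <<'E'
from h import *
go(W(HK,(-.018,0,.12)),down(.12))
im,w=grab('wrist')
hm=[o for o in nets.outline_of('wrist','hook')]
for o in hm[:4]:
    m=o['pixels']; 
    if im[m].mean(0).std()<10: 
        ys,xs=np.nonzero(m); print(o['bbox'],o['confidence']);print([(int(y),int(xs[ys==y].min()),int(xs[ys==y].max())) for y in np.unique(ys)[::15]])
for s in [(-.075,0,.07),(.015,0,.07),(.12,0,.065)]: print(s,proj(w,W(HK,s)).round(1))
E
```

```text
time: 17.85
tool_pos: [0.4061, 0.3053, 0.019]
tool_rot: [-0.013, 0.976, 0.059, 0.21]
contact_force: [-4.3, -2.3, 7.9]
gripper_width: 0.166
grasp_force: 64.0
time: 18.15
tool_pos: [0.4046, 0.3043, 0.0167]
tool_rot: [-0.012, 0.976, 0.059, 0.208]
contact_force: [0.7, -0.7, 0.1]
gripper_width: 0.546
grasp_force: 0.0
time: 18.45
tool_pos: [0.3715, 0.303, 0.1055]
tool_rot: [-0.016, 0.975, 0.059, 0.214]
contact_force: [1.1, 0.6, 1.2]
gripper_width: 0.549
grasp_force: 0.0
row dx 0.0883 dy 0.0033 dz 0.0206 rx -0.0046 ry -0.2879 rz -0.0001 dist mm 73 deg 25
[319.9, 111.0, 22.4, 222.1] 0.6
[(0, 319, 323), (15, 317, 325), (30, 318, 324), (45, 318, 324), (60, 318, 324), (75, 318, 324), (90, 317, 325), (105, 314, 327), (120, 312, 330), (135, 312, 331), (150, 312, 331), (165, 312, 331), (180, 312, 331), (195, 312, 331), (210, 312, 331)]
(-0.075, 0, 0.07) [322.2 218.4]
(0.015, 0, 0.07) [322.1 108.2]
(0.12, 0, 0.065) [321.9  -0.4]
```

```bash

python3 -m inch '[{"dx":0.0883,"dy":0.002,"dz":0.0206,"rx":0,"ry":-0.288,"rz":0},{"dx":0.0883,"dy":0.002,"dz":0.0206,"rx":0,"ry":-0.288,"rz":0},{"dx":0.0883,"dy":0.002,"dz":0.0206,"rx":0,"ry":-0.288,"rz":0},{"dx":0.0883,"dy":0.002,"dz":0.0206,"rx":0,"ry":-0.288,"rz":0},{"dx":0.0883,"dy":0.002,"dz":0.0206,"rx":0,"ry":-0.288,"rz":0}]' 
python3 -c "
from h import *
go(W(HK,(-.018,0,.014)),down(.12))"
```

```text
time: 19.05
tool_pos: [0.4395, 0.3061, 0.1082]
tool_rot: [0.002, 0.998, 0.059, -0.008]
contact_force: [-0.7, 0.1, 0.4]
gripper_width: 0.548
grasp_force: 0.0
row dx 0.0058 dy -0.0034 dz 0.1177 rx 0.0015 ry 0.0107 rz -0.0012 dist mm 94 deg 1
```

```bash

python3 -m inch '[{"dx":0.003,"dy":-0.002,"dz":0.05,"rx":0,"ry":0,"rz":0},{"dx":0.003,"dy":-0.002,"dz":0.08,"rx":0,"ry":0,"rz":0},{"dx":0.003,"dy":-0.002,"dz":0.08,"rx":0,"ry":0,"rz":0},{"dx":0.003,"dy":-0.002,"dz":0.08,"rx":0,"ry":0,"rz":0}]' 
python3 -c "
from h import *
go(W(HK,(-.018,0,.014)),down(.12))"
```

```text
time: 19.45
tool_pos: [0.4398, 0.3086, 0.0465]
tool_rot: [0.001, 0.998, 0.06, -0.007]
contact_force: [0.8, -0.1, 0.3]
gripper_width: 0.55
grasp_force: 0.0
row dx 0.0038 dy -0.0001 dz 0.0406 rx 0.0007 ry 0.0088 rz 0.0005 dist mm 33 deg 1
```

```bash

python3 -m inch '[{"dx":0.004,"dy":0,"dz":0.02,"rx":0,"ry":0.008,"rz":0},{"dx":0.004,"dy":0,"dz":0.0405,"rx":0,"ry":0.008,"rz":0},{"dx":0.004,"dy":0,"dz":0.0405,"rx":0,"ry":0.008,"rz":0}]' 
python3 -m inch '[{"dx":0,"dy":0,"dz":0,"rx":0,"ry":0,"rz":0},{"dx":0,"dy":0,"dz":0,"rx":0,"ry":0,"rz":0},{"dx":0,"dy":0,"dz":0,"rx":0,"ry":0,"rz":0},{"dx":0,"dy":0,"dz":0,"rx":0,"ry":0,"rz":0},{"dx":0,"dy":0,"dz":0,"rx":0,"ry":0,"rz":0}]' -1
python3 -m inch '[{"dx":0,"dy":0,"dz":-0.02,"rx":0,"ry":0,"rz":0},{"dx":0,"dy":0,"dz":-0.045,"rx":0,"ry":0,"rz":0},{"dx":0,"dy":0,"dz":-0.045,"rx":0,"ry":0,"rz":0}]'
python3 fit.py
python3 - <<'E'
from h import *
p,t=tool(); d=p-[HK[0],HK[1],0]; print('rest coords tcp',d[0]*np.cos(.12)+d[1]*np.sin(.12),-d[0]*np.sin(.12)+d[1]*np.cos(.12),d[2], t.apply([1,0,0]))
E
```

```text
time: 19.75
tool_pos: [0.4432, 0.3089, 0.0144]
tool_rot: [0.0, 0.998, 0.06, -0.0]
contact_force: [-1.6, 0.1, -0.1]
gripper_width: 0.553
grasp_force: 0.0
time: 20.25
tool_pos: [0.4454, 0.3098, 0.0167]
tool_rot: [-0.0, 0.998, 0.06, 0.001]
contact_force: [-1.4, -0.7, 6.4]
gripper_width: 0.172
grasp_force: 60.8
time: 20.55
tool_pos: [0.4463, 0.3102, 0.0535]
tool_rot: [-0.001, 0.998, 0.06, 0.003]
contact_force: [0.7, 0.6, -1.3]
gripper_width: 0.174
grasp_force: 59.8
front 202 widths [(202, 23), (217, 31), (232, 34), (247, 35), (262, 30), (277, 31), (292, 31), (307, 31), (322, 31), (337, 30)] rod [(0, 17), (20, 15), (40, 15), (60, 15), (80, 15), (100, 15), (120, 14), (140, 13), (160, 14), (180, 13)] bottom 353
ox,oz,pitch [-0.0077  0.0408  0.0738] 17.734275230361604
ox,oz,pitch [-0.0077  0.0408  0.0738] 17.73427523036298
tip st [-0.1521  0.3216  0.0571] corner [-0.1504  0.3221  0.082 ] tcp st [-0.2859  0.2805  0.0519] [ 0.4  0.3 -1.2]
rest coords tcp -0.016028086485764013 3.8371638922741255e-06 0.05058593972717963 [9.92852894e-01 1.19343445e-01 5.23257159e-04]
```

```bash
cat > rs.py <<'E'
from h import *
im,w=grab('scene')
n=np.array([-np.sin(.12),np.cos(.12),0]); a=np.array([HK[0],HK[1],0])
def rc(u,v):
    q,d=ray(w,u,v); X=q+d*((a-q)@n)/(d@n)-a; return round(X[0]*np.cos(.12)+X[1]*np.sin(.12),4),round(X[2],4)
for o in nets.outline_of('scene','hook')[:4]:
    m=o['pixels']; ys,xs=np.nonzero(m)
    if im[m].mean(0).std()<10: print(o['bbox'],[(int(x),*rc(x,ys[xs==x].mean()),int((xs==x).sum())) for x in np.unique(xs)[::4]])
for x0 in (-.03,-.02,0): print(x0,[proj(w,W(HK,(x0+x,0,.062))).round(1).tolist() for x in(-.045,.045,.153)])
E
python3 rs.py
```

```text
[301.2, 319.3, 93.6, 5.6] [(256, np.float64(0.12), np.float64(0.0936), 3), (260, np.float64(0.1108), np.float64(0.0987), 3), (264, np.float64(0.1021), np.float64(0.0992), 3), (268, np.float64(0.0935), np.float64(0.0997), 1), (272, np.float64(0.0847), np.float64(0.1024), 2), (276, np.float64(0.0763), np.float64(0.1007), 3), (280, np.float64(0.0677), np.float64(0.1012), 3), (284, np.float64(0.0591), np.float64(0.1017), 3), (288, np.float64(0.0506), np.float64(0.1022), 3), (292, np.float64(0.042), np.float64(0.1027), 1), (297, np.float64(0.0316), np.float64(0.0988), 3), (301, np.float64(0.023), np.float64(0.0993), 3), (305, np.float64(0.0145), np.float64(0.0997), 5), (309, np.float64(0.0061), np.float64(0.098), 8), (326, np.float64(-0.03), np.float64(0.0931), 3), (330, np.float64(-0.0385), np.float64(0.1025), 9), (334, np.float64(-0.047), np.float64(0.1007), 10), (338, np.float64(-0.0554), np.float64(0.1011), 10), (342, np.float64(-0.0639), np.float64(0.0993), 9), (346, np.float64(-0.0724), np.float64(0.0997), 7)]
-0.03 [[346.7, 326.2], [305.4, 325.2], [256.4, 323.8]]
-0.02 [[342.1, 326.1], [300.9, 325.1], [251.9, 323.7]]
0 [[332.9, 325.9], [291.8, 324.8], [242.9, 323.4]]
```

```bash

python3 -m inch '[{"dx":0.037,"dy":0,"dz":0,"rx":0,"ry":0,"rz":0},{"dx":0.037,"dy":0,"dz":0,"rx":0,"ry":0,"rz":0},{"dx":0.037,"dy":0,"dz":0.025,"rx":0,"ry":0,"rz":0},{"dx":0.037,"dy":0,"dz":0.042,"rx":0,"ry":0,"rz":0},{"dx":0.037,"dy":0,"dz":0.042,"rx":0,"ry":0,"rz":0}]'
python3 -m inch '[{"dx":0,"dy":0,"dz":0.002,"rx":0,"ry":0,"rz":0},{"dx":0,"dy":0,"dz":0.003,"rx":0,"ry":0,"rz":0}]'
python3 rs.py | head -1 | cut -c1-60
python3 -m inch '[{"dx":0,"dy":0,"dz":0,"rx":0,"ry":0,"rz":0},{"dx":0,"dy":0,"dz":0,"rx":0,"ry":0,"rz":0},{"dx":0,"dy":0,"dz":0,"rx":0,"ry":0,"rz":0}]' 0.1
python3 rs.py
```

```text
time: 21.25
tool_pos: [0.473, 0.3125, 0.0162]
tool_rot: [0.001, 0.998, 0.06, -0.001]
contact_force: [-0.0, -0.1, 0.9]
gripper_width: 0.171
grasp_force: 60.9
time: 21.45
tool_pos: [0.4732, 0.3126, 0.0161]
tool_rot: [0.001, 0.998, 0.06, -0.001]
contact_force: [-6.5, -4.3, 16.3]
gripper_width: 0.169
grasp_force: 63.1
[288.9, 325.7, 91.2, 9.4] [(245, np.float64(0.1487), np.floa
time: 21.85
tool_pos: [0.4729, 0.3124, 0.0138]
tool_rot: [0.0, 0.998, 0.06, -0.001]
contact_force: [0.2, -0.6, -0.9]
gripper_width: 0.548
grasp_force: 0.0
[289.5, 325.3, 89.6, 11.2] [(245, np.float64(0.1487), np.float64(0.0595), 5), (249, np.float64(0.1391), np.float64(0.0648), 3), (253, np.float64(0.1301), np.float64(0.0654), 3), (257, np.float64(0.1212), np.float64(0.066), 3), (261, np.float64(0.1123), np.float64(0.0666), 3), (265, np.float64(0.1034), np.float64(0.0671), 3), (269, np.float64(0.0946), np.float64(0.0677), 3), (273, np.float64(0.0859), np.float64(0.0659), 2), (287, np.float64(0.0552), np.float64(0.0654), 3), (291, np.float64(0.0464), np.float64(0.0659), 5), (295, np.float64(0.0376), np.float64(0.06
[... 1733 characters left out ...]
.14), np.float64(0.5767), 37), (202, np.float64(0.1209), np.float64(0.6425), 32), (206, np.float64(0.1134), np.float64(0.6549), 42), (210, np.float64(0.1067), np.float64(0.6643), 60), (214, np.float64(0.1026), np.float64(0.6602), 85), (218, np.float64(0.0978), np.float64(0.6596), 85), (222, np.float64(0.095), np.float64(0.6482), 99), (226, np.float64(0.0957), np.float64(0.6142), 76), (230, np.float64(0.0939), np.float64(0.5932), 72), (234, np.float64(0.0899), np.float64(0.5848), 66), (238, np.float64(0.0859), np.float64(0.5761), 48)]
-0.03 [[346.7, 326.2], [305.4, 325.2], [256.4, 323.8]]
-0.02 [[342.1, 326.1], [300.9, 325.1], [251.9, 323.7]]
0 [[332.9, 325.9], [291.8, 324.8], [242.9, 323.4]]
```

```bash

python3 -m inch '[{"dx":0,"dy":0,"dz":-0.06,"rx":0,"ry":0,"rz":0},{"dx":0,"dy":0,"dz":-0.12,"rx":0,"ry":0,"rz":0},{"dx":-0.06,"dy":0,"dz":-0.18,"rx":0,"ry":0,"rz":0},{"dx":-0.08,"dy":0.06,"dz":-0.24,"rx":0,"ry":0,"rz":0},{"dx":-0.08,"dy":0.06,"dz":-0.24,"rx":0,"ry":0,"rz":0}]'
cat >> h.py <<'E'
ST=(.677,-.0170,-.178)
def headpose(y,out,st=ST,turn=0,dup=0):
    """reported-TCP pose for head at station y, TCP 'out' m out of plate face; tool x=+y station"""
    z=np.array([.5,0,-.866025]); x=np.array([0,1.,0]); yy=np.cross(z,x)
    M=R.from_euler('z',st[2])*R.from_matrix(np.array([x,yy,z]).T)*R.from_euler('z',turn)
    c=np.array([-.15,y,.085])-z*out+yy*dup
    return W(st,c),M
E
python3 - <<'E'
from h import *
P,M=headpose(.065,.12); print(P); go(P,M); 
p,t=tool(); go(p,M)
E
```

```text
time: 22.45
tool_pos: [0.4154, 0.2571, 0.2096]
tool_rot: [-0.0, 0.998, 0.06, 0.002]
contact_force: [0.6, 0.3, 0.5]
gripper_width: 0.55
grasp_force: 0.0
[0.48182704 0.08415591 0.188923  ]
row dx 0.0562 dy 0.2246 dz 0.0259 rx -0.2990 ry 0.2197 rz -0.8278 dist mm 186 deg 78
row dx 0.0000 dy 0.0000 dz 0.0000 rx -0.2990 ry 0.2197 rz -0.8278 dist mm 0 deg 78
```

```bash

python3 -m inch '[{"dx":0,"dy":0,"dz":0,"rx":-0.299,"ry":0.22,"rz":-0.828},{"dx":0,"dy":0,"dz":0,"rx":-0.299,"ry":0.22,"rz":-0.828},{"dx":0,"dy":0,"dz":0,"rx":-0.299,"ry":0.22,"rz":-0.828},{"dx":0,"dy":0,"dz":0,"rx":-0.299,"ry":0.22,"rz":-0.828},{"dx":0,"dy":0,"dz":0,"rx":-0.299,"ry":0.22,"rz":-0.828}]'
python3 - <<'E'
from h import *
P,M=headpose(.065,.12); go(P,M); print(state()['joint_pos'])
E
```

```text
time: 22.95
tool_pos: [0.4157, 0.2576, 0.2065]
tool_rot: [0.116, 0.908, 0.392, 0.096]
contact_force: [-0.5, 0.1, -0.1]
gripper_width: 0.549
grasp_force: 0.0
row dx -0.1052 dy 0.1950 dz 0.0723 rx -0.1346 ry 0.0994 rz -0.3679 dist mm 186 deg 35
[ 0.56787666 -0.39152229  2.01308279 -0.26559927  1.36977255  1.35692942]
```

```bash

python3 -m inch '[{"dx":-0.105,"dy":0.195,"dz":0.072,"rx":-0.1346,"ry":0.0994,"rz":-0.368},{"dx":-0.105,"dy":0.195,"dz":0.072,"rx":-0.1346,"ry":0.0994,"rz":-0.368},{"dx":-0.105,"dy":0.195,"dz":0.072,"rx":-0.1346,"ry":0.0994,"rz":-0.368},{"dx":-0.105,"dy":0.195,"dz":0.072,"rx":-0.1346,"ry":0.0994,"rz":-0.368},{"dx":-0.105,"dy":0.195,"dz":0.072,"rx":-0.1346,"ry":0.0994,"rz":-0.368}]'
python3 - <<'E'
from h import *
im,w=grab('wrist'); s0=tool(); import pickle; pickle.dump((im,w),open('w11.pkl','wb')); save(im,'w11.png')
P,M=headpose(.065,.12); go(P,M); print(state()['joint_pos'])
for n in ['head_left','lock_plate']: print(n,[(np.round(b['bbox']).tolist(),round(b['confidence'],2)) for b in nets.boxes_of('wrist',n)][:4])
print([proj(w,W(ST,s)).round(1).tolist() for s in [(-.126,.1,.099),(-.126,-.1,.099),(-.174,-.1,.071),(-.174,.1,.071)]])
z=np.array([-.5,0,.866])
for y in (.065,-.065):
  c=np.array([-.15,y,.085]); u=np.array([.866,0,.5])
  for o in (.048,.020): print(y,o,[proj(w,W(ST,c+z*o+u*a+np.array([0,b,0]))).round(1).tolist() for a,b in((.004,.015),(.004,-.015),(-.004,-.015),(-.004,.015))])
E
```

```text
time: 23.45
tool_pos: [0.4809, 0.0812, 0.188]
tool_rot: [0.199, 0.743, 0.618, 0.165]
contact_force: [0.5, 1.0, -1.0]
gripper_width: 0.549
grasp_force: 0.0
row dx 0.0051 dy 0.0021 dz -0.0015 rx -0.0009 ry 0.0029 rz -0.0018 dist mm 5 deg 0
[ 0.10587407 -0.69024233  2.28143196 -0.16633491  1.05263679  0.33351979]
head_left [([321.0, 192.0, 20.0, 39.0], 0.83)]
lock_plate [([447.0, 200.0, 386.0, 400.0], 0.9)]
[[346.6, 151.5], [342.4, 317.9], [296.5, 318.0], [290.9, 151.7]]
0.065 0.048 [[323.6, 182.5], [323.5, 215.2], [314.6, 215.3], [314.3, 182.6]]
0.065 0.02 [[323.1, 175.5], [323.1, 205.5], [314.9, 205.5], [314.7, 175.6]]
-0.065 0.048 [[323.4, 309.0], [323.4, 333.1], [315.6, 333.1], [315.4, 309.0]]
-0.065 0.02 [[323.0, 292.5], [323.0, 315.2], [315.9, 315.3], [315.7, 292.5]]
```

View pics/w11.png

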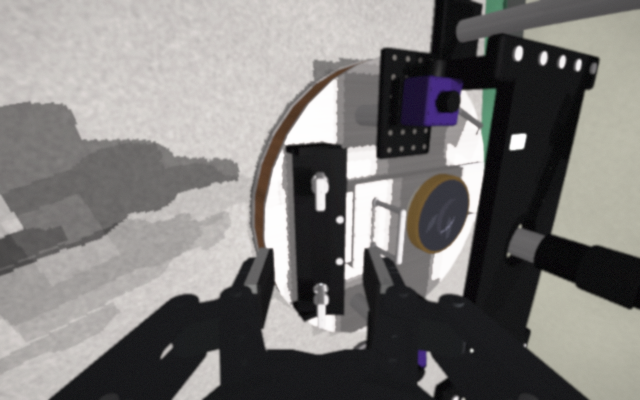

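The wrist view shows the lock plate upright at columns 290–346, rows 147–317, with the left head at (321,192) and the right one at (320,300). Everything lies ~3–4 px above the prediction, so I'll refine numerically.

```bash

python3 -m inch '[{"dx":0.004,"dy":0.001,"dz":0,"rx":0,"ry":0.002,"rz":0},{"dx":0.004,"dy":0.001,"dz":0,"rx":0,"ry":0.002,"rz":0},{"dx":0.004,"dy":0.001,"dz":0,"rx":0,"ry":0.002,"rz":0}]' | head -2
cat > hd.py <<'E'
from h import *
import sys
y=float(sys.argv[1]); out=float(sys.argv[2])
im,w=grab('wrist'); g=im.mean(2)
P,M=headpose(y,out); go(P,M)
m=None
for o in nets.outline_of('wrist','head_left')[:3]:
    print('net',np.round(o['bbox'],1).tolist(),round(o['confidence'],2))
n=np.array([-.5,0,.866]);u=np.array([.866,0,.5]);c=np.array([-.15,y,.085])
pr=lambda a,b,o:proj(w,W(ST,c+n*o+u*a+np.array([0,b,0]))).round(1)
print('pred wing top',[pr(a,b,.048).tolist() for a,b in((.004,.015),(-.004,-.015))],'base',[pr(a,b,.02).tolist() for a,b in((.004,.015),(-.004,-.015))])
print('pred plate',[proj(w,W(ST,s)).round(1).tolist() for s in [(-.126,.1,.099),(-.126,-.1,.099),(-.174,-.1,.071),(-.174,.1,.071)]])
k=[int(v) for v in pr(0,0,.038)]
for r in range(max(0,k[1]-48),min(400,k[1]+30),3): print(r,''.join(' .:-=+*#%@'[min(9,int(v//26))] for v in g[r,k[0]-45:k[0]+40]))
print('col0',k[0]-45)
E
python3 hd.py .065 .12
```

```text
time: 23.9
tool_pos: [0.4823, 0.088, 0.1896]
row dx -0.0046 dy -0.0000 dz 0.0007 rx -0.0014 ry -0.0016 rz -0.0030 dist mm 4 deg 0
net [320.1, 200.3, 16.9, 37.4] 0.6
pred wing top [[322.5, 190.3], [313.7, 222.4]] base [[322.2, 182.8], [314.1, 212.2]]
pred plate [[345.5, 158.8], [341.5, 322.9], [296.0, 322.9], [290.5, 159.0]]
155 ::::::--=++=-.            . ...................  .  .            ..:-==-=*%%@@@%%%@@@
158 :::::-=#%%#+-:.           ..............................................-*%@@@@@@@@@@
161 ::::-+#@@@%*+===--:.      .............................................:=#@@@@@@@@@@@
164 ::-=*%@@@%*+=====--....................................................:=#@@@@@@@@@@@
167 :-=*@@@@@@#++=====-:...................................................:=#@@@@@@@@@@@
170 -+#@@@@@@%*++=====-:...................................................:+%@@@@@@@@@@@
173 +%@@@@@@%#*++=====-:....... .. ........................................:+%@@@@@@@@@@@
176 %@@@@@@@@#*+++====-:.                  ................................:+%@@@@@@@@@@@
179 @@@@@@@@%**++++===-:.                  ....:::::::
[... 874 characters left out ...]
.. . .... ......:-*%@@@@@@%+:..................=%@@@@@%*#@@@@
212 @@@@@@@@@@@@@#+====-:... ................-*%@@@@@@%+:..................=%@@@@@%*#%@@@
215 @@@@@@@@@@@@#*+=====-................. ..-+%@@@@@@%+:.................:=%@@@@@#+*%@@@
218 @@@@@@@@@@@@@*+=====-:.............. .....:-=====-:...................:=%@@@@@#+#@@@@
221 @@@@@@@@@@@@@#+=====-:... ......................................:::::.:=%@@@@@#*#@@@@
224 @@@@@@@@@@@@%#++====-:... ...... ...... . ...... . ..........:=*%@@%%+-=%@@@@@#+#@@@@
227 @@@@@@@@@@@@@#++====-:.. ................... ......... ......:=#%@@@%*-+%@@@@@#*%@@@@
230 @@@@@@@@@@@@@%*+====-:..........................................:--::.:+%@@@@@#*%@@@@
col0 273
```

```bash

python3 -m inch '[{"dx":0,"dy":0,"dz":0.04,"rx":0,"ry":-0.001,"rz":-0.002},{"dx":0,"dy":0,"dz":0.08,"rx":0,"ry":-0.001,"rz":-0.002},{"dx":0,"dy":0,"dz":0.08,"rx":0,"ry":-0.001,"rz":-0.002},{"dx":0,"dy":0,"dz":0.08,"rx":0,"ry":-0.001,"rz":-0.002}]' | tail -4
python3 hd.py .065 .055
```

```text
tool_rot: [0.197, 0.742, 0.619, 0.165]
contact_force: [-0.4, 0.0, 0.5]
gripper_width: 0.556
grasp_force: 0.0
row dx -0.0039 dy -0.0007 dz 0.0027 rx -0.0007 ry -0.0003 rz -0.0016 dist mm 4 deg 0
net [320.9, 223.3, 20.9, 50.0] 0.63
pred wing top [[325.1, 214.0], [313.4, 254.6]] base [[324.4, 201.5], [314.1, 238.0]]
pred plate [[353.9, 170.1], [346.8, 365.0], [292.1, 364.7], [284.4, 170.2]]
181 @#++++=====-:. .... ...................... ....................................=#@@@@
184 #+++=======-:...   ..  .. . ....... ...........................................=%@@@@
187 **+++======-:. . ..       .  ..... . .............. ..........................:=%@@@@
190 *++++======-:.                      . .    ...................................:=%@@@@
193 *+++++=====-:.                           ............... .....................:=%@@@@
196 *+=========-:.                         .....:---::............................:=%@@@@
199 ++==========-.                       .-+*+=-======+++=:........................-=++++
202 ============-.                     .:=+++==-=====+*#%%*=:..................
[... 939 characters left out ...]
 ..... ..   .  .:-=++*#%@@@%+:. .....................:+%@@@@@
238 @@@@#*++=====-:...... ..  ... ....     .:=+*#%%%@@@%+:.   ...................-*%@@@@@
241 @@@@@#++=====-:..  . . ... ... .....   .:=*#%%%%%%@%+:.  ....................-*@@@@@@
244 @@@@@%*+======-..  . . .  ... ... . .  .:=*%%%%@@@@%+:. .....................-*@@@@@%
247 @@@@@%*+======-:..      ....  .  .    ...-+*#######+-. .............::---:...=#@@@@@#
250 @@@@@#+++=====-:.    .  ....... ..    . . ..........  ... ........-*#%@@%%*=:=#@@@@@%
253 %@@@@@#+======-:.   .... ..   .....            .  .     .........:=#%@@@@%#+:=#@@@@@#
256 %@@@@%*+======-:..   .  ... ..... .     .    .  . ..    .. ........-=+**+=:.:=%@@@@@#
col0 274
```

```bash

python3 -m inch '[{"dx":-0.0014,"dy":0,"dz":0.03,"rx":0,"ry":0,"rz":-0.001},{"dx":-0.0014,"dy":0,"dz":0.06,"rx":0,"ry":0,"rz":-0.001},{"dx":-0.0014,"dy":0,"dz":0.078,"rx":0,"ry":0,"rz":-0.001},{"dx":-0.0014,"dy":0,"dz":0.078,"rx":0,"ry":0,"rz":-0.001}]' 
python3 -m inch '[{"dx":0,"dy":0,"dz":0,"rx":0,"ry":0,"rz":0},{"dx":0,"dy":0,"dz":0,"rx":0,"ry":0,"rz":0},{"dx":0,"dy":0,"dz":0,"rx":0,"ry":0,"rz":0},{"dx":0,"dy":0,"dz":0,"rx":0,"ry":0,"rz":0},{"dx":0,"dy":0,"dz":0,"rx":0,"ry":0,"rz":0}]' -1
python3 -c "
from h import *
P,M=headpose(.065,-.007); go(P,M)"
```

```text
time: 24.9
tool_pos: [0.5438, 0.0746, 0.0794]
tool_rot: [0.197, 0.742, 0.619, 0.165]
contact_force: [-0.6, 0.1, -0.6]
gripper_width: 0.548
grasp_force: 0.0
time: 25.4
tool_pos: [0.5443, 0.075, 0.0807]
tool_rot: [0.198, 0.741, 0.619, 0.166]
contact_force: [-2.9, 1.4, 3.1]
gripper_width: 0.075
grasp_force: 62.1
row dx -0.0025 dy -0.0007 dz 0.0021 rx -0.0002 ry -0.0005 rz -0.0008 dist mm 3 deg 0
```

```bash
cat > ax.py <<'E'
from h import *
import sys
y=float(sys.argv[1]); 
p,t=tool(); s=state(); P,M=headpose(y,0.)
d=M.inv().apply(p-P)*1000; f=M.inv().apply(s['contact_force']); r=(M.inv()*t).as_rotvec()
q=M.inv().apply(s['ft_torque'])
print('pos mm (y,upslope,in)',d.round(1),'F',f.round(1),'T',q.round(2),'rot',r.round(3),'w',round(s['gripper_width'],3),'g',round(s['grasp_force'],1),'t',round(s['time'],2),'j6',s['joint_pos'][5].round(2))
E
python3 ax.py .065
python3 -m inch '[{"dx":0,"dy":0,"dz":0.006,"rx":0,"ry":0,"rz":0},{"dx":0,"dy":0,"dz":0.012,"rx":0,"ry":0,"rz":0},{"dx":0,"dy":0,"dz":0.0165,"rx":0,"ry":0,"rz":0},{"dx":0,"dy":0,"dz":0.0165,"rx":0,"ry":0,"rz":0}]' >/dev/null
python3 ax.py .065
python3 -m inch '[{"dx":0,"dy":0,"dz":0.0015,"rx":0,"ry":0,"rz":0},{"dx":0,"dy":0,"dz":0.0015,"rx":0,"ry":0,"rz":0}]' >/dev/null
python3 ax.py .065
```

```text
pos mm (y,upslope,in) [2.  0.6 5.3] F [ 0.9 -1.1 -4.2] T [ 0.42  0.26 -0.05] rot [0.    0.001 0.001] w 0.075 g 62.1 t 25.4 j6 0.35
pos mm (y,upslope,in) [ 2.1  0.8 17.6] F [ -0.9  -8.7 -27.1] T [ 1.68 -0.08  0.02] rot [ 0.003 -0.     0.001] w 0.074 g 65.2 t 25.8 j6 0.36
pos mm (y,upslope,in) [ 2.1  1.  17.8] F [ -1.9 -12.1 -43.3] T [ 2.53 -0.34 -0.05] rot [ 0.004 -0.001  0.001] w 0.078 g 67.6 t 26.0 j6 0.36
```

```bash

python3 -m inch '[{"dx":0,"dy":-0.0005,"dz":-0.002,"rx":0,"ry":0,"rz":0},{"dx":0,"dy":-0.0005,"dz":-0.002,"rx":0,"ry":0,"rz":0}]' >/dev/null
python3 ax.py .065
python3 -m inch '[{"dx":0,"dy":0,"dz":0,"rx":0,"ry":0,"rz":0.08},{"dx":0,"dy":0,"dz":0,"rx":0,"ry":0,"rz":0.16},{"dx":0,"dy":0,"dz":0,"rx":0,"ry":0,"rz":0.24}]' >/dev/null
python3 ax.py .065
```

```text
pos mm (y,upslope,in) [ 2.1  0.7 17.6] F [  0.5  -5.  -17.6] T [ 0.99 -0.03  0.01] rot [0.    0.    0.001] w 0.074 g 64.1 t 26.2 j6 0.36
pos mm (y,upslope,in) [ 2.1  0.4 17.5] F [  1.   -4.9 -21. ] T [ 1.26  0.04 -0.  ] rot [0.002 0.    0.366] w 0.075 g 64.4 t 26.5 j6 0.72
```

```bash

python3 -m inch '[{"dx":0,"dy":0,"dz":0,"rx":0,"ry":0,"rz":0.09},{"dx":0,"dy":0,"dz":0,"rx":0,"ry":0,"rz":0.18},{"dx":0,"dy":0,"dz":0,"rx":0,"ry":0,"rz":0.27},{"dx":0,"dy":0,"dz":0,"rx":0,"ry":0,"rz":0.36},{"dx":0,"dy":0,"dz":0,"rx":0,"ry":0,"rz":0.45}]' >/dev/null
python3 ax.py .065
python3 -m inch '[{"dx":0,"dy":0,"dz":0,"rx":0,"ry":0,"rz":0.09},{"dx":0,"dy":0,"dz":0,"rx":0,"ry":0,"rz":0.18},{"dx":0,"dy":0,"dz":0,"rx":0,"ry":0,"rz":0.27},{"dx":0,"dy":0,"dz":0,"rx":0,"ry":0,"rz":0.35},{"dx":0,"dy":0,"dz":0,"rx":0,"ry":0,"rz":0.357}]' >/dev/null
python3 -m inch '[{"dx":0,"dy":0,"dz":0,"rx":0,"ry":0,"rz":0}]' >/dev/null
python3 ax.py .065
```

```text
pos mm (y,upslope,in) [ 2.4 -0.1 17.6] F [  2.3  -7.9 -21.9] T [ 1.47  0.34 -0.06] rot [ 3.000e-03 -1.000e-03  1.042e+00] w 0.075 g 64.6 t 27.0 j6 1.4
pos mm (y,upslope,in) [ 2.8 -0.4 17.6] F [  3.3  -7.6 -22.8] T [1.64 0.6  0.02] rot [ 4.000e-03 -1.000e-03  1.573e+00] w 0.076 g 64.7 t 27.6 j6 1.93
```

```bash

python3 -m inch '[{"dx":0,"dy":0,"dz":-0.004,"rx":0,"ry":0,"rz":0},{"dx":0,"dy":0,"dz":-0.007,"rx":0,"ry":0,"rz":0},{"dx":0,"dy":0,"dz":-0.007,"rx":0,"ry":0,"rz":0}]' >/dev/null
python3 ax.py .065
python3 -m inch '[{"dx":0,"dy":0,"dz":0,"rx":0,"ry":0,"rz":0},{"dx":0,"dy":0,"dz":0,"rx":0,"ry":0,"rz":0},{"dx":0,"dy":0,"dz":0,"rx":0,"ry":0,"rz":0}]' 0.1 >/dev/null
python3 ax.py .065
```

```text
pos mm (y,upslope,in) [ 2.7 -0.5 12.9] F [ 4.5 -2.1 -8.2] T [0.73 0.79 0.01] rot [3.000e-03 1.000e-03 1.573e+00] w 0.076 g 62.4 t 27.9 j6 1.93
pos mm (y,upslope,in) [ 1.4 -0.7 13.5] F [-0.9  1.  -0.2] T [0.24 0.01 0.02] rot [ 1.000e-03 -2.000e-03  1.572e+00] w 0.553 g 0.0 t 28.2 j6 1.93
```

```bash

python3 -m inch '[{"dx":0,"dy":0,"dz":-0.05,"rx":0,"ry":0,"rz":0},{"dx":0,"dy":0,"dz":-0.11,"rx":0,"ry":0,"rz":0},{"dx":0,"dy":0,"dz":-0.15,"rx":0,"ry":0,"rz":0},{"dx":0,"dy":0,"dz":-0.15,"rx":0,"ry":0,"rz":0}]' >/dev/null
python3 ax.py .065
python3 - <<'E'
from h import *
im,w=grab('wrist'); g=im.mean(2)
n=np.array([-.5,0,.866]);u=np.array([.866,0,.5]);c=np.array([-.15,.068,.085])
q=lambda a,b,o:proj(w,W(ST,c+n*o+u*a+np.array([0,b,0])))
for o in (.0395,.035,.048): print('if top at',o,'wing',[q(a,b,o).round().tolist() for a,b in((.015,.004),(-.015,-.004))])
k=q(0,0,.03).astype(int); print(k-[40,0])
for r in range(k[1]-40,k[1]+40,3): print(r,''.join(' .:-=+*#%@'[min(9,int(v//26))] for v in g[r,k[0]-40:k[0]+40]))
P,M=headpose(-.0623,.06); go(P,M)
P,M=headpose(-.0623,.12); go(P,M)
E
```

```text
pos mm (y,upslope,in) [   2.5    4.7 -111.8] F [0.3 1.  0.2] T [0.26 0.02 0.04] rot [-0.005  0.009  1.572] w 0.546 g 0.0 t 28.6 j6 1.91
if top at 0.0395 wing [[314.0, 192.0], [323.0, 224.0]]
if top at 0.035 wing [[314.0, 191.0], [323.0, 222.0]]
if top at 0.048 wing [[313.0, 194.0], [323.0, 227.0]]
[278 205]
165 ===============+#%%%%%@@@@%%%@@@@@@@@@@@@@@@@@@@@@@%%@@@%%%@@@@@@@@@@@@@@@@@@@@@
168 ####*=-::::::::-=+++++++++=======++++++==+++==++=========--=====================
171 @@@@%+:.                                                                     .:-
174 @@@@%*:.                                                                   .-+##
177 @@@@%+:                                                                    .-+##
180 @@@@%+:                                                                      ..:
183 @@@@%+:                             .::--:::.                                   
186 @@@@%+:                            :-++**+++-:.                                 
189 @@@@%=:                         ..:-++*****+++=-.                               
192 @@@@#=:               
[... 976 characters left out ...]
%%%%@@@%%%%%%@@@@
228 ***++++=======+*#%@@@@@@@@@@@@@@@@@%#***##%@@@@@@@@@@@@@@@@@@@@@@@@@@@@@@@@@@@@@
231 *********++=========+*%%@@@@@@@@@@@@%%%%%%@@@@@@@@@@@@@@@@@@@@@@@@@@@@@@@@@@@@@@
234 ****************+=========+*%%@@@@@@@@@@@@@@@@@@@@@@@@@@@@@@@@@@@@@@@@@@@@@@@@@@
237 **********************+==========+*##%%@@@@@@@@@@@@@@@@@@@@@@@@@@@@@@@@@@@@@@@@@
240 **************************++++===-------===+**#%%@@@@@@@@@@@@@@@@@@@@@@@@@@@@@@@
243 ***********************************+++===----====-====+*#%%@@@@@@@@@@@@@@@@@@@@@
row dx -0.0031 dy 0.1619 dz 0.0615 rx 0.0015 ry -0.0032 rz -1.0481 dist mm 139 deg 90
row dx -0.0028 dy 0.1617 dz -0.0135 rx 0.0015 ry -0.0032 rz -1.0481 dist mm 130 deg 90
```

```bash

python3 -m inch '[{"dx":-0.003,"dy":0.05,"dz":0,"rx":0,"ry":0,"rz":0},{"dx":-0.003,"dy":0.11,"dz":0,"rx":0,"ry":0,"rz":0},{"dx":-0.003,"dy":0.1618,"dz":0,"rx":0,"ry":0,"rz":0},{"dx":-0.003,"dy":0.1618,"dz":0,"rx":0,"ry":0,"rz":0}]' >/dev/null
python3 -m inch '[{"dx":0,"dy":0,"dz":0,"rx":0,"ry":0,"rz":-0.09},{"dx":0,"dy":0,"dz":0,"rx":0,"ry":0,"rz":-0.18},{"dx":0,"dy":0,"dz":0,"rx":0,"ry":0,"rz":-0.27},{"dx":0,"dy":0,"dz":0,"rx":0,"ry":0,"rz":-0.36},{"dx":0,"dy":0,"dz":0,"rx":0,"ry":0,"rz":-0.45}]' >/dev/null
python3 -m inch '[{"dx":0,"dy":0,"dz":0,"rx":0,"ry":0,"rz":-0.09},{"dx":0,"dy":0,"dz":0,"rx":0,"ry":0,"rz":-0.18},{"dx":0,"dy":0,"dz":0,"rx":0,"ry":0,"rz":-0.27},{"dx":0,"dy":0,"dz":0,"rx":0,"ry":0,"rz":-0.36},{"dx":0,"dy":0,"dz":0,"rx":0,"ry":0,"rz":-0.45}]' >/dev/null
python3 -m inch '[{"dx":0,"dy":0,"dz":0,"rx":0,"ry":0,"rz":-0.09},{"dx":0,"dy":0,"dz":0,"rx":0,"ry":0,"rz":-0.147},{"dx":0,"dy":0,"dz":0,"rx":0,"ry":0,"rz":-0.147},{"dx":0,"dy":0,"dz":0,"rx":0,"ry":0,"rz":-0.147}]' >/dev/null
python3 ax.py -.0623
python3 -c "
from h import *
P,M=headpose(-.0623,.05);go(P,M)"
```

```text
pos mm (y,upslope,in) [-1.000e-01 -3.900e+00 -1.058e+02] F [-0.2  0.5  0.3] T [ 0.27  0.02 -0.  ] rot [0.004 0.    0.003] w 0.55 g 0.0 t 30.45 j6 -0.12
row dx 0.0001 dy 0.0051 dz 0.0697 rx -0.0027 ry -0.0003 rz -0.0018 dist mm 56 deg 0
```

```bash

python3 -m inch '[{"dx":0,"dy":0.005,"dz":0.04,"rx":-0.002,"ry":0,"rz":-0.001},{"dx":0,"dy":0.005,"dz":0.0697,"rx":-0.002,"ry":0,"rz":-0.001},{"dx":0,"dy":0.005,"dz":0.0697,"rx":-0.002,"ry":0,"rz":-0.001},{"dx":0,"dy":0.005,"dz":0.0697,"rx":-0.002,"ry":0,"rz":-0.001}]' >/dev/null
python3 ax.py -.0623; python3 hd.py -.0623 .05 | grep -v '^1[89]'
```

```text
pos mm (y,upslope,in) [ -0.3   0.1 -50.6] F [-0.3 -1.1 -0.5] T [ 0.23  0.04 -0.02] rot [0.001 0.    0.   ] w 0.551 g 0.0 t 30.85 j6 -0.13
row dx 0.0005 dy -0.0017 dz 0.0018 rx 0.0010 ry -0.0000 rz -0.0002 dist mm 2 deg 0
net [319.3, 25.3, 56.0, 30.2] 0.6
pred wing top [[323.9, 212.2], [311.8, 254.2]] base [[323.2, 199.6], [312.6, 237.1]]
pred plate [[359.7, -22.5], [350.5, 252.0], [285.4, 251.8], [275.6, -22.3]]
179 @@#+=-------:.                                                                   ..:-
200 ==-----------:.                        .:----------===-:.                       .-*%@
203 -------------:.                      .:-===--------=+**+-:.                     .-*%@
206 -------------:.                     .:-------------=+**+=-:.                    .-*%@
209 -------------:.                     .:-------=======+***+=:.                    .-*%%
212 #+=----------:.                      .:---=+*#######%%%%%*=:                    .:=+*
215 ##++==-------:.                     .:-----=+++++++#%%%%%#*-.                   .:-=+
218 %%%#*+--------:.                    .:-----==+++++
[... 424 characters left out ...]
                 .:--=========-.                        .:---
236 ===+++=-:.                               .:---=====++*=:                        .:---
239 ***+++**+-.                              .:----====+**=:                        .:---
242 ***+++++**+-.                            .:----==+*##*=:                       ..:---
245 ++***+++++*##+-.                         .:=+***###%%#=:                       ..:---
248 -=+++*+*****%%%%*=:.                     .:=+***##%%%%%%%%%%%%%##**+=-------:-::-----
251 .-=+++++******#%@@%#+-.       ...::-=+*##%%%%%@@@@@@@@@@@@@@@@@%%#*========----------
254 .:=*******+++++**##%%%#*+++*#%%%%@@@@@@@@@@@@@@@@@@@@@@@@@@@@@@%%%#+======-----------
col0 272
```

```bash

python3 -m inch '[{"dx":0.0005,"dy":0.001,"dz":0.03,"rx":0,"ry":0,"rz":0},{"dx":0.0005,"dy":0.001,"dz":0.06,"rx":0,"ry":0,"rz":0},{"dx":0.0005,"dy":0.001,"dz":0.0705,"rx":0,"ry":0,"rz":0},{"dx":0.0005,"dy":0.001,"dz":0.0705,"rx":0,"ry":0,"rz":0}]' >/dev/null
python3 ax.py -.0623
python3 -m inch '[{"dx":0,"dy":0,"dz":0,"rx":0,"ry":0,"rz":0},{"dx":0,"dy":0,"dz":0,"rx":0,"ry":0,"rz":0},{"dx":0,"dy":0,"dz":0,"rx":0,"ry":0,"rz":0},{"dx":0,"dy":0,"dz":0,"rx":0,"ry":0,"rz":0},{"dx":0,"dy":0,"dz":0,"rx":0,"ry":0,"rz":0}]' -1 >/dev/null
python3 ax.py -.0623
python3 -m inch '[{"dx":0,"dy":0,"dz":0.006,"rx":0,"ry":0,"rz":0},{"dx":0,"dy":0,"dz":0.012,"rx":0,"ry":0,"rz":0},{"dx":0,"dy":0,"dz":0.0145,"rx":0,"ry":0,"rz":0},{"dx":0,"dy":0,"dz":0.0145,"rx":0,"ry":0,"rz":0}]' >/dev/null
python3 ax.py -.0623
```

```text
pos mm (y,upslope,in) [-0.1  1.3  5.6] F [ 0.9 -1.1  0.5] T [ 0.21 -0.01 -0.01] rot [ 0.  0. -0.] w 0.551 g 0.0 t 31.35 j6 -0.13
pos mm (y,upslope,in) [-0.1  1.5  5.1] F [-0.5 -3.8 -3.7] T [ 0.8  -0.06 -0.01] rot [-0.    -0.    -0.001] w 0.07 g 62.9 t 31.85 j6 -0.13
pos mm (y,upslope,in) [-0.   1.6 16.7] F [-0.7 -4.7 -9.8] T [ 1.03 -0.11 -0.07] rot [ 0.     0.    -0.001] w 0.076 g 63.6 t 32.25 j6 -0.13
```

```bash

python3 -m inch '[{"dx":0,"dy":-0.0005,"dz":0.002,"rx":0,"ry":0,"rz":0},{"dx":0,"dy":-0.0005,"dz":0.0025,"rx":0,"ry":0,"rz":0},{"dx":0,"dy":-0.0005,"dz":0.0025,"rx":0,"ry":0,"rz":0}]' >/dev/null
python3 ax.py -.0623
python3 -m inch '[{"dx":0,"dy":0,"dz":0,"rx":0,"ry":0,"rz":0.08},{"dx":0,"dy":0,"dz":0,"rx":0,"ry":0,"rz":0.16},{"dx":0,"dy":0,"dz":0,"rx":0,"ry":0,"rz":0.24}]' >/dev/null
python3 ax.py -.0623
```

```text
pos mm (y,upslope,in) [-0.   1.9 17.3] F [ -1.2 -11.8 -29.4] T [ 2.19 -0.21 -0.01] rot [ 0.001 -0.    -0.001] w 0.071 g 66.5 t 32.55 j6 -0.13
pos mm (y,upslope,in) [-0.1  1.7 17.3] F [ -0.7 -11.  -30.3] T [ 2.25 -0.28 -0.02] rot [ 0.001 -0.     0.363] w 0.073 g 66.5 t 32.85 j6 0.24
```

```bash

python3 -m inch '[{"dx":0,"dy":0,"dz":-0.001,"rx":0,"ry":0,"rz":0.09},{"dx":0,"dy":0,"dz":-0.001,"rx":0,"ry":0,"rz":0.18},{"dx":0,"dy":0,"dz":-0.001,"rx":0,"ry":0,"rz":0.27},{"dx":0,"dy":0,"dz":-0.001,"rx":0,"ry":0,"rz":0.36},{"dx":0,"dy":0,"dz":-0.001,"rx":0,"ry":0,"rz":0.45}]' >/dev/null
python3 ax.py -.0623
python3 -m inch '[{"dx":0,"dy":0,"dz":0,"rx":0,"ry":0,"rz":0.09},{"dx":0,"dy":0,"dz":0,"rx":0,"ry":0,"rz":0.18},{"dx":0,"dy":0,"dz":0,"rx":0,"ry":0,"rz":0.27},{"dx":0,"dy":0,"dz":0,"rx":0,"ry":0,"rz":0.35},{"dx":0,"dy":0,"dz":0,"rx":0,"ry":0,"rz":0.355}]' >/dev/null
python3 -m inch '[{"dx":0,"dy":0,"dz":0,"rx":0,"ry":0,"rz":0}]' >/dev/null
python3 ax.py -.0623
```

```text
pos mm (y,upslope,in) [-0.   1.3 17.2] F [ -0.1  -8.  -19.3] T [ 1.75 -0.13 -0.01] rot [ 1.000e-03 -1.000e-03  1.039e+00] w 0.07 g 65.1 t 33.35 j6 0.91
pos mm (y,upslope,in) [ 0.2  1.1 17.2] F [  0.2  -8.5 -20.7] T [ 1.86 -0.03  0.03] rot [ 2.000e-03 -1.000e-03  1.567e+00] w 0.074 g 65.1 t 33.95 j6 1.44
```

```bash

python3 -m inch '[{"dx":0,"dy":0,"dz":-0.004,"rx":0,"ry":0,"rz":0},{"dx":0,"dy":0,"dz":-0.007,"rx":0,"ry":0,"rz":0},{"dx":0,"dy":0,"dz":-0.007,"rx":0,"ry":0,"rz":0}]' >/dev/null
python3 ax.py -.0623
python3 -m inch '[{"dx":0,"dy":0,"dz":0,"rx":0,"ry":0,"rz":0},{"dx":0,"dy":0,"dz":0,"rx":0,"ry":0,"rz":0},{"dx":0,"dy":0,"dz":0,"rx":0,"ry":0,"rz":0}]' 0.1 >/dev/null
python3 ax.py -.0623
python3 -m inch '[{"dx":0,"dy":0,"dz":-0.05,"rx":0,"ry":0,"rz":0},{"dx":0,"dy":0,"dz":-0.11,"rx":0,"ry":0,"rz":0},{"dx":0,"dy":0,"dz":-0.15,"rx":0,"ry":0,"rz":0},{"dx":0,"dy":0,"dz":-0.15,"rx":0,"ry":0,"rz":0},{"dx":0,"dy":0,"dz":-0.15,"rx":0,"ry":0,"rz":0}]' >/dev/null
python3 ax.py -.0623
python3 - <<'E'
from h import *
im,w=grab('wrist'); g=im.mean(2)
n=np.array([-.5,0,.866]);u=np.array([.866,0,.5])
for y in (-.0623,.0677):
  c=np.array([-.15,y,.085])
  q=lambda a,b,o:proj(w,W(ST,c+n*o+u*a+np.array([0,b,0])))
  print('top .0395 wing',[q(a,b,.0395).round().tolist() for a,b in((.015,.004),(-.015,-.004))])
  k=q(0,0,.03).astype(int); print(k-[30,0])
  for r in range(k[1]-30,k[1]+30,3): print(r,''.join(' .:-=+*#%@'[min(9,int(v//26))] for v in g[r,max(0,k[0]-30):k[0]+30]))
sc,ws=grab('scene'); 
for nm in ['hook','positioner_left','bottle']: print(nm,[(np.round(b['bbox']).tolist(),round(b['confidence'],2)) for b in nets.boxes_of('scene',nm)][:4])
tp,wt=grab('top')
for nm in ['hook','positioner_left','bottle','wafer_case']: print('top',nm,[(np.round(b['bbox']).tolist(),round(b['confidence'],2)) for b in nets.boxes_of('top',nm)][:4])
E
```

```text
pos mm (y,upslope,in) [ 0.1  0.9 12.5] F [ 0.7 -4.2 -7. ] T [ 1.05  0.15 -0.02] rot [0.000e+00 1.000e-03 1.567e+00] w 0.077 g 63.0 t 34.25 j6 1.44
pos mm (y,upslope,in) [-0.2  2.4 12.4] F [-0.5 -0.3 -0.4] T [0.24 0.01 0.02] rot [-0.002  0.002  1.567] w 0.551 g 0.0 t 34.55 j6 1.44
pos mm (y,upslope,in) [  -0.2    2.7 -108.5] F [-0.3 -0.1  0.3] T [ 0.2   0.05 -0.01] rot [-0.004  0.003  1.567] w 0.552 g 0.0 t 35.05 j6 1.44
top .0395 wing [[314.0, 190.0], [323.0, 223.0]]
[288 203]
173                                                             
176                                                             
179                             .....                           
182                         .:-=+++++=:.                        
185                        .:-=+*****+-:..                      
188                      .-+**##%%%%##*+=-:.                    
191                     .-+*##%%%%%%%#***+-:                    
194                    .:=*%%##%%%%%%####*=:.                   
197                    .:=*####%%%%%%####*=:                  ..
200                     .:=+###%%
[... 1932 characters left out ...]
***##########%%@@@@@@@@@@@@@@@@@%#***#%@@@
230 ###**###****#*##**######*############%@@@@@@@@@@@@@@@%%%@@@@
hook [([289.0, 327.0, 94.0, 9.0], 0.97), ([281.0, 384.0, 12.0, 31.0], 0.75), ([406.0, 336.0, 76.0, 38.0], 0.58), ([253.0, 231.0, 26.0, 28.0], 0.2)]
positioner_left [([252.0, 230.0, 24.0, 30.0], 0.69)]
bottle [([346.0, 128.0, 21.0, 48.0], 0.77), ([211.0, 174.0, 237.0, 251.0], 0.16)]
top hook [([210.0, 197.0, 15.0, 69.0], 0.87), ([225.0, 286.0, 39.0, 63.0], 0.72), ([154.0, 197.0, 62.0, 8.0], 0.51)]
top positioner_left [([266.0, 144.0, 26.0, 26.0], 0.57)]
top bottle [([448.0, 208.0, 40.0, 21.0], 0.66), ([212.0, 213.0, 26.0, 48.0], 0.39)]
top wafer_case [([423.0, 161.0, 18.0, 26.0], 0.67)]
```

```bash
python3 -c "
from h import *
print(ticket.job_done())"
```

```text
the job is handed in; nothing more can be done
None
```

I drew the carriage fully forward, pushed in and turned both fasteners a quarter turn clockwise, hung the hook back on its rest tip down, and handed the job in at about 35 s; the last camera check fits both fasteners having caught, but nothing measured the catch directly. While I was lifting it off the eye, the hook snagged and slipped in the grip (about 27 N), and one push reached 43 N against the left fastener's stop before I eased off.

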